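# Air the cedar boards on the shoe-care unit

### The arm

A 6-joint arm with a two-finger parallel gripper is mounted at the origin on the work surface. World frame = base frame: x ahead of the robot, y to its left, z up, the work surface at z = 0. Lengths are in m, angles in rad, forces in N, time in s.
With the tool pointing down it reaches from about 0.225 to 0.875 m from the base axis. Payload 3.4 kg.
Tool frame: the origin (TCP) lies on the mounting face of the last link; the fingertips stand 173 mm ahead of it and the grasp point (between the pads) lies 155 mm ahead of it; z points along the fingers, y is the line along which they close (so a half turn about z gives the same grasp; the last joint's range is limited). The gripper opens to 85 mm and grips with 20 to 120 N. Pads are 22 mm wide; open, the fingers measure 114 mm over their backs; the gripper's body (76 mm by 85 mm) begins 54 mm behind the grasp point. The pads swing forward as they close: fully open they stand 13 mm farther back than shut.
Start: joints at [1.077, 0.276, 1.505, -0, 1.361, -0.121], TCP at [0.209, 0.536, 0.405] pointing down, gripper open.
Joint ranges: [-2.89, 2.89], [-0.75, 2.08], [0.22, 2.7], [-1.18, 4.32], [0.11, 2.71], [-2.7, 2.7]. Speed limits (rad/s): [2.57, 2.57, 3.14, 3.14, 3.14, 3.14].

### API

Orientations are given as a unit quaternion [w, x, y, z].
In Python, from rig import manip gives the robot as it stands.
- The arm moves only by the tool carry_out, never from a script. Its arguments are lists of equal length, an entry for each row: "linear": the shift along the world's x, y, z each as a share of 500 mm, from -1 to 1, a list of three; "angular": the turn, a rotation vector about the world's x, y, z each as a share of 0.08 rad, from -1 to 1, a list of three; "hand": the opening, from 0 (shut) to 1 (fully open). In form: {"linear": [[x, y, z], ...], "angular": [[rx, ry, rz], ...], "hand": [hand, ...]}. A call has 1 to 8 rows; each row shifts and turns the commanded pose from where the row before left it; what a row does not reach is not made up. A row lasts 1/12 s, in which the tool goes at most 41.7 mm and 7.16 degrees, less where a joint would pass 70% of its speed; a pose out of reach is approached as far as the arm can. A call with a number of a shift or a turn outside -1 to 1 is refused whole. A call with a gripper value outside its range is refused whole. The fingers move at their own pace and stop on an object; "force" is the grip in N (left out, the last holds). Time passes only in rows, so rows that do not move let the fingers close. It gives the time, the measured TCP pose, the force, the opening and the grip force at its end, in the units of the state.
- manip.get_state(): the state, without advancing time (a new reading comes with each control period).
- manip.get_image(name): name is "scene" or "top" or "wrist"; returns the picture (400x640x3 uint8, red, green, blue); there is no depth.
- manip.camera_params(name): a dict with "fx", "fy", "cx", "cy" (pixels), "view" (4x4, takes a point from world to camera coordinates); the wrist camera has in their place "hand_eye" (4x4, takes a point from camera to tool coordinates, whose origin is the TCP and whose axes are the flange's). Camera axes: x right, y down, z forward; pixel columns grow to the right and rows downward; lengths in m; the calibration is good to about 2 mm. The wrist camera is an equidistant fisheye: a pixel r from the principal point sees the ray r / f radians off the axis. A picture is of the moment at which its call begins: read the wrist's pose just before it. camera_params takes no time and is no camera call.
- manip.sign_off(): hands the job in; it is judged then, once.
The state is a dict: "clock": time; "qpos": joint angles; "qd": joint speeds; "effort": joint torques, N m; "position": TCP position; "ee_rot": TCP orientation; "contact_force": force on the tool from outside, world axes, zero at the start; "moment": the same for the moment, N m; "width": finger opening in m; "gripper_force": force on a finger pad.
Only numpy, scipy, OpenCV 4.12 (cv2) and the standard library are available. Lean on these libraries where they do the work, as an engineer would, in place of code of your own. Each camera call takes 0.05 s, during which the arm holds its last target. There are 200 camera calls.

### The job

Turn the top of the shoe-care unit into an airing stand: first move every tin off the hinged panel and lay it flat in the open upper tray, then fold the panel up until it stands upright, and then lean every cedar board against it, long way up the slope, side by side, each with its lower end on the deck behind the front lip. Have the tray slid fully home at the end, and leave the dauber and the shoehorn lying where they are behind the panel.

Things in the scene. Friction and masses are not known exactly. Their poses are not given: they have to be found in the camera images.
- unit: White plastic shelf unit, fixed, 200 (x) x 360 (y) x 115 mm high. Origin: centre of its underside, x pointing from front to back. Its flat top, the deck, is at z = 115 mm; a lip 8 mm thick, 12 mm high runs along the deck's front edge, inner face at x = -88 mm. The panel's hinge is at x = +13 mm. Lower tray shut and fixed; upper tray slides out of the front (to -x).
- panel (a joint): Stiff hinge of the white panel on the deck, rad: 0 = lying flat towards the front lip, 1.57 = standing upright, end stop 2.3; it stays where it is left (about 6 N at the free edge moves it). Panel 85 mm from hinge to free edge, 340 mm wide, 6 mm thick; lying flat its top face is 122 mm above the bench. The tins stand on it at first.
- panel_hinge (a point): Middle of the panel's hinge axis, which runs along the unit's y.
- panel_edge (a point): Middle of the panel's free edge, 85 mm from the hinge.
- panel_grip (a point): Grip point on a round steel rod, 12 mm thick, that sticks out of the panel's left (+y) end close to its free edge, 79 mm from the hinge axis; the rod runs along y and is clear of the unit from 40 mm before to 28 mm beyond this point. It turns with the panel.
- tray (a joint): How far the upper tray is drawn out, m: 0 = fully home, front flush over the bay; starts at 0.09 to 0.11. It slides with about 2 N of friction.
- tray_floor (a point): On the tray's inner floor, at the middle of the inner face of its front wall; x points into the tray. Inside 142 mm long (x), 320 mm wide (y); front wall 8 mm thick, rising 41 mm above this floor, side walls 30 mm; the floor is 60 mm above the bench. Only the part drawn out of the unit is open from above.
- tin1: Flat round dark steel tin, 54 mm across, 22 mm high; origin at the centre of its underside, z along its axis. May be absent (two or three are there).
- tin2: Flat round dark steel tin, 54 mm across, 22 mm high; origin at the centre of its underside, z along its axis. May be absent (two or three are there).
- tin3: Flat round dark steel tin, 54 mm across, 22 mm high; origin at the centre of its underside, z along its axis. May be absent (two or three are there).
- board1: Flat cedar board, 160 (x) x 50 (y) x 10 mm (z); origin at the centre of its underside. Lies flat on the bench beside the unit. May be absent (two or three are there).
- board2: Flat cedar board, 160 (x) x 50 (y) x 10 mm (z); origin at the centre of its underside. Lies flat on the bench beside the unit. May be absent (two or three are there).
- board3: Flat cedar board, 160 (x) x 50 (y) x 10 mm (z); origin at the centre of its underside. Lies flat on the bench beside the unit. May be absent (two or three are there).
- dauber: Green plastic dauber lying on the deck behind the panel; not to be moved. Head 28 x 45 mm, origin under the head.
- shoehorn: Chrome shoehorn, about 160 mm long, lying on the deck behind the panel; not to be moved. Origin near its middle.
Not all that is in view belongs to the job. Leave any blue look-alike of the board1 alone.

How it is judged:
By the outcome, as a careful person would: the job done as asked, in the order asked, and still so for the second after the job is handed in, with the robot touching nothing.
Of tin1, tin2, tin3 only 2 to 3 are there at a start; the rules pass over those that are not, and their reading is None.
Of board1, board2, board3 only 2 to 3 are there at a start; the rules pass over those that are not, and their reading is None.
At some moment in a run one of board1, board2, board3 may be knocked a few centimetres aside while the robot is not near it.
It also fails if it takes over 210 s, if anything falls off the work surface, if the arm or the gripper's body presses on something with over 40 N, if the wrist force passes 120 N, or if a joint passes its speed limit or range.

## Working session

There is one attempt and no reset: what is moved stays moved. The work goes in short steps, Python scripts to look and compute and a tool call to move; the robot and the scene stay as the last step left them, time stands still between calls to the robot, and variables do not carry over. Pictures are saved under pics/ and viewed, at most 14 in all, crops included, and the job is handed in when it is done.

Besides the shell and the picture viewer there is one more tool, called after "Request:" as name(argument=value, ...), one argument or row to a line, values as JSON. carry_out: Moves the arm, as the interface text tells. Its arguments: {"type":"object","properties":{"linear":{"type":"array"},"angular":{"type":"array"},"hand":{"type":"array"},"force":{"type":"number"}},"required":["linear","angular","hand"]}

```bash
mkdir -p pics; ls
python3 - <<'E'
from rig import manip
import cv2,numpy as np
np.set_printoptions(precision=4,suppress=True)
for n in("scene","top"):
    cv2.imwrite(f"pics/{n}0.png",manip.get_image(n)[:,:,::-1]); print(n,manip.camera_params(n))
print(manip.camera_params("wrist")); print(manip.get_state())
E
```

```text
pics
scene {'fx': 390.1918355379413, 'fy': 390.1918355379413, 'cx': 325.4621289007068, 'cy': 204.6263854725375, 'view': array([[ 0.0638,  0.9979,  0.005 ,  0.0176],
       [ 0.6809, -0.0399, -0.7313, -0.2964],
       [-0.7296,  0.0501, -0.6821,  1.47  ],
       [ 0.    ,  0.    ,  0.    ,  1.    ]])}
top {'fx': 429.79596856222776, 'fy': 429.79596856222776, 'cx': 321.8186486874928, 'cy': 197.10534705567233, 'view': array([[ 0.0295, -0.9996,  0.0004, -0.0564],
       [-0.9906, -0.0293, -0.1339,  0.5504],
       [ 0.1338,  0.0036, -0.991 ,  1.49  ],
       [ 0.    ,  0.    ,  0.    ,  1.    ]])}
{'fx': 309.70691628693146, 'fy': 309.70691628693146, 'cx': 324.12099078829226, 'cy': 196.83861159507882, 'hand_eye': array([[ 0.0003, -0.9505, -0.3108,  0.0804],
       [ 1.    ,  0.0006, -0.0009,  0.0002],
       [ 0.0011, -0.3108,  0.9505,  0.0305],
       [ 0.    ,  0.    ,  0.    ,  1.    ]])}
{'clock': 0.1, 'qpos': array([ 1.077 ,  0.2765,  1.506 ,  0.    ,  1.3607, -0.121 ]), 'qd': array([ 0.0001, -0.0014, -0.0044, -0.001 , -0.0016, -0.0004]), 'effort': array([  0.0024, -41.7695, -24.6406,  -0.0004,   0.0058,  -0.    ]), 'position': array([0.2093, 0.5353, 0.4039]), 'ee_rot': array([-0.0003,  0.1853,  0.9827, -0.0008]), 'contact_force': array([-0.0343, -0.6986, -0.3493]), 'moment': array([0.0087, 0.0084, 0.0319]), 'gripper_force': 0.0, 'width': 0.08577337323517145}
```

View pics/scene0.png

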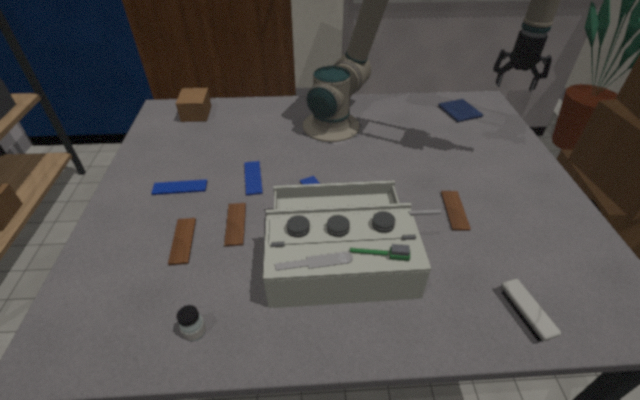

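View pics/top0.png

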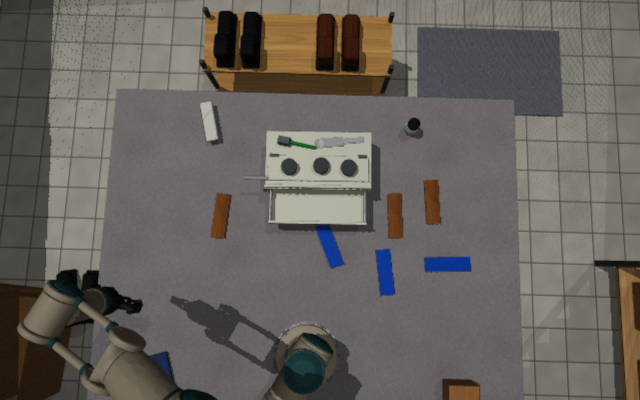

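The scene shows three tins on the panel, at top-view pixels (289,167), (321,166) and (349,168). Three brown boards lie at (220,215), (395,215) and (432,201).

Things that could be mistaken for them:
- **Boards:** the blue boards at (330,246), (385,272) and (447,264), the dark blue pad at (160,365), the brown block at (460,390) and the white bar at (209,122).
- **Tins:** the dark-lidded jar at (413,127).

I choose the brown 160x50 boards and the dark discs on the panel. Next I measure them and check with one crop.

```bash
cat > h.py <<'E'
from rig import manip
import cv2,numpy as np
from scipy.spatial.transform import Rotation as R
np.set_printoptions(precision=4,suppress=True)
def cast(n,uv,z):
    p=manip.camera_params(n); V=p["view"]
    d=V[:3,:3].T@np.array([(uv[0]-p["cx"])/p["fx"],(uv[1]-p["cy"])/p["fy"],1]); o=-V[:3,:3].T@V[:3,3]
    return o+d*(z-o[2])/d[2]
def proj(n,P):
    p=manip.camera_params(n); c=p["view"][:3,:3]@np.array(P)+p["view"][:3,3]
    return np.array([p["fx"]*c[0]/c[2]+p["cx"],p["fy"]*c[1]/c[2]+p["cy"]])
def blobs(m,amin,amax):
    return [c for c in cv2.findContours(m.astype(np.uint8),cv2.RETR_EXTERNAL,cv2.CHAIN_APPROX_NONE)[0] if amin<cv2.contourArea(c)<amax]
def boards(n="top",img=None,z=.01):
    img=manip.get_image(n) if img is None else img
    h=cv2.cvtColor(img,cv2.COLOR_RGB2HSV); m=((h[...,0]<16)&(h[...,1]>120)&(h[...,2]>60))
    m[:95]=0   # shoe rack
    out=[]
    for c in blobs(m,300,1500):
        q=np.array([cast(n,p,z)[:2] for p in c[:,0].astype(float)],np.float32)
        (cx,cy),s,a=cv2.minAreaRect(q); 
        if s[0]<s[1]: a-=90
        a=(a+90)%180-90
        out.append((c[:,0].mean(0),cx,cy,sorted(s),a))
    return out
def st():
    s=manip.get_state(); r=R.from_quat(np.roll(s["ee_rot"],-1))
    print("t",s["clock"],"p",s["position"],"gp",s["position"]+r.apply([0,0,.155]),"z",r.apply([0,0,1]),"y",r.apply([0,1,0]),"F",s["contact_force"],"w",s["width"],"gf",s["gripper_force"],"q",s["qpos"])
E
python3 - <<'E'
from h import *
im=cv2.cvtColor(cv2.imread("pics/top0.png"),cv2.COLOR_BGR2RGB); sc=cv2.cvtColor(cv2.imread("pics/scene0.png"),cv2.COLOR_BGR2RGB)
for b in boards("top",im): print("board",b)
for b in boards("scene",sc): print("board s",b)
g=im.max(2); m=np.zeros_like(g); m[155:180,275:362]=g[155:180,275:362]<110
for c in blobs(m,60,600):
    (u,v),r=cv2.minEnclosingCircle(c); M=cv2.moments(c);print("tin",u,v,r,M['m10']/M['m00'],M['m01']/M['m00'],cast("top",(u,v),.144),cast("top",(u+r,v),.144)-cast("top",(u-r,v),.144))
w=im.min(2)>135; w[:110]=0; w[240:]=0; w[:,:255]=0;w[:,385:]=0
for c in blobs(w,2000,30000):
    print(cv2.boundingRect(c),cv2.approxPolyDP(c,4,True)[:,0].tolist())
cv2.imwrite("pics/crop.png",cv2.resize(cv2.imread("pics/top0.png")[120:245,205:445],None,fx=3.3,fy=3.3,interpolation=cv2.INTER_CUBIC))
E
```

```text
board (array([463.3294, 392.2353]), -0.10020987689495087, -0.5417498350143433, [0.0453653521835804, 0.10578575730323792], -88.31810367107391)
board (array([394.8273, 215.4909]), 0.4969669580459595, -0.304088294506073, [0.049382906407117844, 0.15588600933551788], 2.644379138946533)
board (array([220.1892, 215.2703]), 0.4790028929710388, 0.32313841581344604, [0.050311777740716934, 0.15801610052585602], -4.741996765136719)
board (array([431.8198, 201.2883]), 0.5518152713775635, -0.4378151297569275, [0.049866046756505966, 0.15751273930072784], 3.1548807621002197)
board s (array([181.9492, 241.3559]), 0.5574150085449219, -0.43376022577285767, [0.04599853977560997, 0.15646830201148987], 3.4200284481048584)
board s (array([234.8544, 224.5534]), 0.5033379793167114, -0.3006051480770111, [0.04339512437582016, 0.1537611484527588], 2.5139124393463135)
board s (array([454.9184, 210.0918]), 0.4841561019420624, 0.32472389936447144, [0.04473953694105148, 0.15109069645404816], -4.826545715332031)
board s (array([594.    ,  98.7156]), -0.1146901398897171, 1.1101680994033813, [0.10098252445459366, 0.1988837569952011], 86.8913803100586)
tin 349.2272644042969 167.77272033691406 9.051158905029297 348.9835680751174 167.83020344287948 [ 0.6386 -0.1289  0.144 ] [ 0.0018 -0.0603  0.    ]
tin 321.70001220703125 165.6999969482422 9.0211820602417 321.4884792626728 165.95622119815667 [ 0.643 -0.037  0.144] [ 0.0018 -0.0601  0.    ]
tin 290.0 166.5 9.34087085723877 289.7664346481052 166.83449342614074 [0.6371 0.0685 0.144 ] [ 0.0018 -0.0622  0.    ]
(268, 194, 98, 31) [[268, 221], [364, 224], [362, 196], [277, 194], [275, 220], [269, 215]]
(264, 131, 107, 57) [[267, 131], [265, 175], [293, 180], [265, 181], [264, 186], [370, 187], [370, 132]]
```

View pics/crop.png

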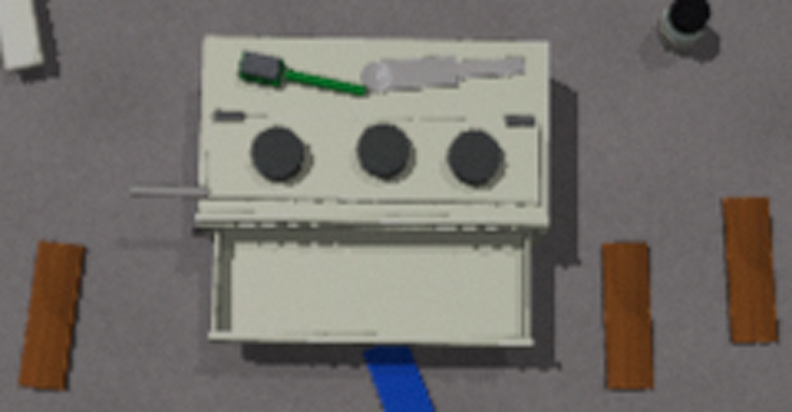

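The crop confirms the choices: dark discs at crop pixels (278,152), (385,150) and (475,157), brown boards at (52,315), (627,315) and (750,270), and the rod at (130–205,190). The tray is open and empty. Now I work out the unit's pose.

Run:
```python
from h import *
f=lambda u,v,z:cast("top",(205+u/3.3-.35,120+v/3.3-.35),z)
for n,u,v,z in [("BL",203,37,.115),("BR",549,42,.115),("FL lip",195,222,.127),("FR lip",547,227,.127),("FLliptopinner",197,200,.127),("hingeL",229,116,.12),("hingeR",519,121,.12),("rod tip",130,191,.119),("rod root",205,191,.119),("trayFL",210,339,.101),("trayFR",533,344,.101),("tray inFL",232,334,.06)]:
    print(n,f(u,v,z))
# scene edges
for n,u,v,z in [("back L",420,264,.115),("back R",265,282,.115),("rod tip",441,212,.119),("tray FL",399,183,.101),("tray FR",274,187,.101)]: print("sc",n,cast("scene",(u,v),z))
cv2.imwrite("pics/sc.png",cv2.resize(cv2.imread("pics/scene0.png")[170:310,240:460],None,fx=3.6,fy=3.6,interpolation=cv2.INTER_CUBIC))
```

```text
BL [0.7655 0.1578 0.115 ]
BR [ 0.7708 -0.203   0.115 ]
FL lip [0.5683 0.1551 0.127 ]
FR lip [ 0.5737 -0.2024  0.127 ]
FLliptopinner [0.591  0.1542 0.127 ]
hingeL [0.681  0.1263 0.12  ]
hingeR [ 0.6846 -0.1727  0.12  ]
rod tip [0.5997 0.2243 0.119 ]
rod root [0.602  0.1475 0.119 ]
trayFL [0.4518 0.1377 0.101 ]
trayFR [ 0.4564 -0.1927  0.101 ]
tray inFL [0.4607 0.12   0.06  ]
sc back L [0.7562 0.139  0.115 ]
sc back R [ 0.7834 -0.1941  0.115 ]
sc rod tip [0.6031 0.2281 0.119 ]
sc tray FL [0.4658 0.1539 0.101 ]
sc tray FR [ 0.4629 -0.1871  0.101 ]
```

View pics/sc.png

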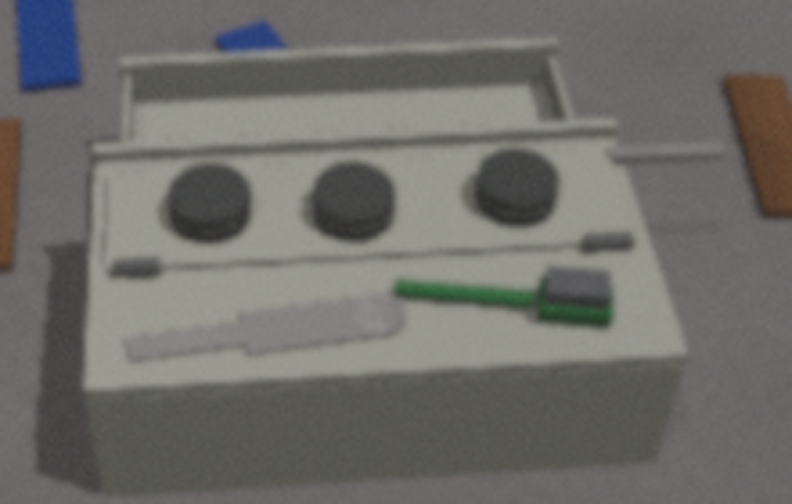

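The scene crop agrees: tins at (208,203), (353,200) and (516,187), rod at (720,152), and the shoehorn and dauber behind the hinge. The unit centre is about (0.6695, -0.0235), yaw about 0.8°, and the hinge is at x≈0.683. I move above tin 1, at about (0.640, 0.0685).

Request:
carry_out(
  linear=[
    [0.043,-0.047,0],
    [0.043,-0.047,0],
    [0.043,-0.047,0],
    [0.043,-0.047,0],
    [0.043,-0.047,0],
    [0.043,-0.047,0],
    [0.043,-0.047,0],
    [0.043,-0.047,0],
  ],
  angular=[
    [0,0,0.95],
    [0,0,0.95],
    [0,0,0.95],
    [0,0,0.95],
    [0,0,0.95],
    [0,0,0],
    [0,0,0],
    [0,0,0],
  ],
  hand=[1,1,1,1,1,1,1,1],
  force=30,
)

```text
clock: 0.77
position: [0.3821, 0.3462, 0.4044]
ee_rot: [-0.0, -0.004, 1.0, -0.0]
contact_force: [0.7, 0.0, -0.3]
width: 0.0849
gripper_force: 0.0
```

Request:
carry_out(
  linear=[
    [0.043,-0.047,0],
    [0.043,-0.047,0],
    [0.043,-0.047,0],
    [0.043,-0.047,0],
    [0.043,-0.047,0],
    [0.043,-0.047,0],
    [0.043,-0.047,0],
    [0.043,-0.047,0],
  ],
  angular=[
    [0,0,0],
    [0,0,0],
    [0,0,0],
    [0,0,0],
    [0,0,0],
    [0,0,0],
    [0,0,0],
    [0,0,0],
  ],
  hand=[1,1,1,1,1,1,1,1],
)

```text
clock: 1.43
position: [0.5542, 0.1581, 0.4043]
ee_rot: [-0.0, -0.003, 1.0, 0.0]
contact_force: [-0.2, 0.4, 0.6]
width: 0.0856
gripper_force: 0.0
```

Request:
carry_out(
  linear=[
    [0.043,-0.047,0],
    [0.043,-0.047,0],
    [0.043,-0.047,0],
    [0.043,-0.047,0],
    [0,0,0],
    [0,0,0],
  ],
  angular=[
    [0,0,0],
    [0,0,0],
    [0,0,0],
    [0,0,0],
    [0,0,0],
    [0,0,0],
  ],
  hand=[1,1,1,1,1,1],
)

```text
clock: 1.93
position: [0.6403, 0.064, 0.4035]
ee_rot: [-0.001, -0.002, 1.0, 0.0]
contact_force: [-1.4, 0.2, -0.9]
width: 0.0852
gripper_force: 0.0
```

```bash
cat >> h.py <<'E'
def wcast(uv,z,s=None):
    p=manip.camera_params("wrist"); s=s or manip.get_state(); r=R.from_quat(np.roll(s["ee_rot"],-1)).as_matrix()
    x=(np.array(uv)-[p["cx"],p["cy"]])/p["fx"]; th=np.hypot(*x); d=np.r_[x/max(th,1e-9)*np.sin(th),np.cos(th)]
    H=p["hand_eye"]; d=r@H[:3,:3]@d; o=s["position"]+r@H[:3,3]
    return o+d*(z-o[2])/d[2]
E
python3 - <<'E'
from h import *
st()
s=manip.get_state(); im=manip.get_image("wrist"); cv2.imwrite("pics/w1.png",im[:,:,::-1])
E
```

```text
t 1.9333 p [0.6403 0.064  0.4035] gp [0.64   0.0641 0.2485] z [-0.0019  0.0002 -1.    ] y [-0.0046  1.      0.0002] F [-1.4497  0.1889 -0.9325] w 0.08519748953325498 gf 0.0 q [-0.0084  0.3808  1.3502  0.0002  1.4124 -1.5839]
```

View pics/w1.png

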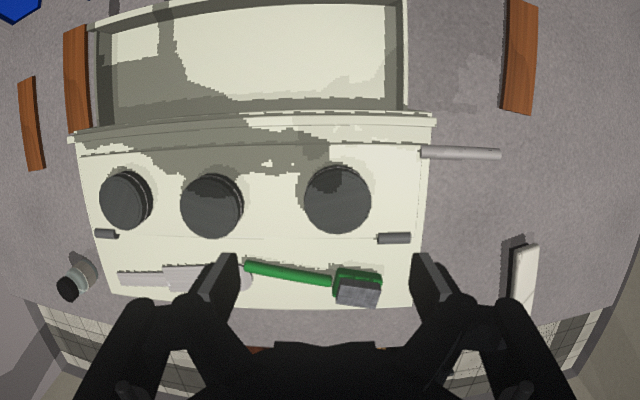

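The wrist view shows the tins at (338,198), (211,206) and (122,200), the rod from (421,152) to (500,154), and the tray above. I convert these pixels to positions.

Run:
```python
from h import *
for n,uv,z in [("t1",(338,199),.144),("t1L",(304,199),.144),("t1R",(371,199),.144),("t2",(210,206),.144),("t3",(122,200),.144),("rod tip",(500,154),.119),("rod root",(423,152),.119),("hL",(393,238),.12),("hR",(106,233),.12),("lipFL",(434,121),.127),("lipFR",(70,137),.127),("trayL floor front",(385,5),.06),("tray front-floor R",(117,27),.06),("b1tl",(509,0),.01),("b1br",(531,115),.01),("b1bl",(501,106),.01)]: print(n,wcast(uv,z))
```

```text
t1 [0.6352 0.0763 0.144 ]
t1L [0.6354 0.0498 0.144 ]
t1R [0.6351 0.1024 0.144 ]
t2 [ 0.6421 -0.0286  0.144 ]
t3 [ 0.6377 -0.1196  0.144 ]
rod tip [0.5987 0.2289 0.119 ]
rod root [0.6006 0.1502 0.119 ]
hL [0.6807 0.1292 0.12  ]
hR [ 0.6844 -0.1729  0.12  ]
lipFL [0.5729 0.1555 0.127 ]
lipFR [ 0.576  -0.1962  0.127 ]
trayL floor front [0.4572 0.1257 0.06  ]
tray front-floor R [ 0.4546 -0.1765  0.06  ]
b1tl [0.4035 0.3069 0.01  ]
b1br [0.5582 0.3462 0.01  ]
b1bl [0.552  0.2937 0.01  ]
```

Request:
carry_out(
  linear=[
    [-0.006,0.022,-0.02],
    [0,0,-0.05],
    [0,0,-0.05],
    [0,0,-0.05],
    [0,0,-0.03],
    [0,0,-0.017],
    [0,0,0],
    [0,0,0],
  ],
  angular=[
    [0,0,0],
    [0,0,0],
    [0,0,0],
    [0,0,0],
    [0,0,0],
    [0,0,0],
    [0,0,0],
    [0,0,0],
  ],
  hand=[1,1,1,1,1,1,1,1],
)

```text
clock: 2.65
position: [0.636, 0.0777, 0.2963]
ee_rot: [-0.0, -0.004, 1.0, 0.0]
contact_force: [0.2, 1.0, 0.5]
width: 0.0852
gripper_force: 0.0
```

Request:
carry_out(
  linear=[
    [0,0,0],
    [0,0,0],
    [0,0,0],
    [0,0,0],
    [0,0,0],
    [0,0,0],
    [0,0,0],
    [0,0,0],
  ],
  angular=[
    [0,0,0],
    [0,0,0],
    [0,0,0],
    [0,0,0],
    [0,0,0],
    [0,0,0],
    [0,0,0],
    [0,0,0],
  ],
  hand=[0,0,0,0,0,0,0,0],
)

```text
clock: 3.32
position: [0.6368, 0.0764, 0.2979]
ee_rot: [0.001, -0.004, 1.0, 0.0]
contact_force: [-1.0, 0.6, 6.0]
width: 0.0529
gripper_force: 31.4
```

Request:
carry_out(
  linear=[
    [0,0,0.05],
    [0,0,0.06],
    [-0.05,-0.012,0],
    [-0.055,-0.012,0],
    [-0.055,0,0],
    [-0.05,0,0],
    [-0.048,0,0],
    [0,0,0],
  ],
  angular=[
    [0,0,0],
    [0,0,0],
    [0,0,0],
    [0,0,0],
    [0,0,0],
    [0,0,0],
    [0,0,0],
    [0,0,0],
  ],
  hand=[0,0,0,0,0,0,0,0],
)

```text
clock: 3.98
position: [0.5025, 0.0647, 0.3508]
ee_rot: [-0.003, -0.004, 1.0, 0.0]
contact_force: [-1.0, -0.9, -2.3]
width: 0.0528
gripper_force: 32.5
```

Request:
carry_out(
  linear=[
    [0,0,-0.06],
    [0,0,-0.06],
    [0,0,-0.05],
    [0,0,-0.03],
    [0,0,-0.02],
    [0,0,0],
    [0,0,0],
    [0,0,0],
  ],
  angular=[
    [0,0,0],
    [0,0,0],
    [0,0,0],
    [0,0,0],
    [0,0,0],
    [0,0,0],
    [0,0,0],
    [0,0,0],
  ],
  hand=[0,0,0,0,0,0,0,0],
)

```text
clock: 4.65
position: [0.5083, 0.0645, 0.2422]
ee_rot: [0.001, -0.004, 1.0, 0.0]
contact_force: [0.0, -0.8, -1.2]
width: 0.0524
gripper_force: 32.5
```

Request:
carry_out(
  linear=[
    [0,0,-0.006],
    [0,0,0],
    [0,0,0],
    [0,0,0],
    [0,0,0.04],
    [0,0,0.07],
    [0,0,0.07],
    [0,0,0.06],
  ],
  angular=[
    [0,0,0],
    [0,0,0],
    [0,0,0],
    [0,0,0],
    [0,0,0],
    [0,0,0],
    [0,0,0],
    [0,0,0],
  ],
  hand=[0,0.8,0.8,0.8,0.8,0.8,0.8,0.8],
)

```text
clock: 5.32
position: [0.5074, 0.0645, 0.3606]
ee_rot: [0.001, -0.004, 1.0, 0.0]
contact_force: [1.8, -0.6, -0.5]
width: 0.0683
gripper_force: 0.0
```

Request:
carry_out(
  linear=[
    [0.054,-0.038,0],
    [0.054,-0.038,0],
    [0.054,-0.038,0],
    [0.054,-0.038,0],
    [0.054,-0.038,0],
    [0,0,0],
    [0,0,0],
    [0,0,0],
  ],
  angular=[
    [0,0,0],
    [0,0,0],
    [0,0,0],
    [0,0,0],
    [0,0,0],
    [0,0,0],
    [0,0,0],
    [0,0,0],
  ],
  hand=[1,1,1,1,1,1,1,1],
)

```text
clock: 5.98
position: [0.642, -0.0304, 0.3579]
ee_rot: [-0.001, -0.003, 1.0, 0.0]
contact_force: [-0.4, -0.0, -0.5]
width: 0.0854
gripper_force: 0.0
```

Run:
```python
from h import *
st()
cv2.imwrite("pics/w2.png",manip.get_image("wrist")[:,:,::-1])
```

```text
t 5.9833 p [ 0.642  -0.0304  0.3579] gp [ 0.6417 -0.0302  0.2029] z [-0.0015  0.0008 -1.    ] y [-0.0069  1.      0.0008] F [-0.3911 -0.0485 -0.5043] w 0.08541811216464078 gf 0.0 q [-0.1556  0.4045  1.4264  0.0006  1.3123 -1.7334]
```

View pics/w2.png

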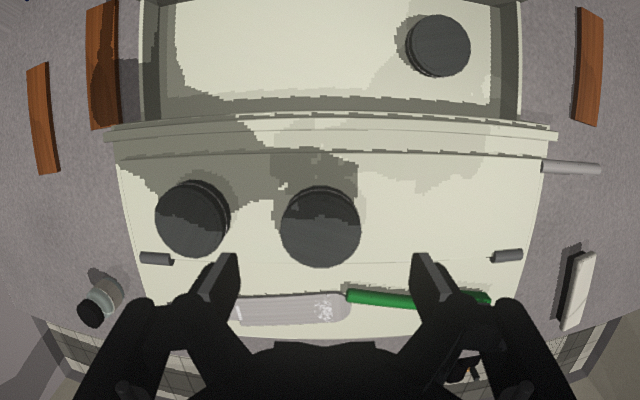

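Tin 1 lies flat in the tray at (438,45). Tin 2, at (320,227), is centred under the gripper, so I pick it next.

Request:
carry_out(
  linear=[
    [0,0,-0.04],
    [0,0,-0.04],
    [0,0,-0.03],
    [0,0,0],
    [0,0,0],
    [0,0,0],
    [0,0,0],
    [0,0,0],
  ],
  angular=[
    [0,0,0],
    [0,0,0],
    [0,0,0],
    [0,0,0],
    [0,0,0],
    [0,0,0],
    [0,0,0],
    [0,0,0],
  ],
  hand=[1,1,1,1,1,0,0,0],
)

```text
clock: 6.7
position: [0.6427, -0.0304, 0.305]
ee_rot: [0.001, -0.004, 1.0, -0.0]
contact_force: [-2.3, -0.2, 12.1]
width: 0.0526
gripper_force: 28.7
```

Request:
carry_out(
  linear=[
    [0,0,0],
    [0,0,0],
    [0,0,0],
    [0,0,0.05],
    [0,0,0.06],
    [-0.054,0,0],
    [-0.054,0,0],
    [-0.054,0,0],
  ],
  angular=[
    [0,0,0],
    [0,0,0],
    [0,0,0],
    [0,0,0],
    [0,0,0],
    [0,0,0],
    [0,0,0],
    [0,0,0],
  ],
  hand=[0,0,0,0,0,0,0,0],
)

```text
clock: 7.37
position: [0.5607, -0.0305, 0.3588]
ee_rot: [0.001, -0.004, 1.0, -0.0]
contact_force: [-0.1, 0.1, -0.5]
width: 0.0523
gripper_force: 32.0
```

Request:
carry_out(
  linear=[
    [-0.054,0,0],
    [-0.054,0,0],
    [0,0,-0.06],
    [0,0,-0.06],
    [0,0,-0.06],
    [0,0,-0.04],
    [0,0,-0.01],
    [0,0,0],
  ],
  angular=[
    [0,0,0],
    [0,0,0],
    [0,0,0],
    [0,0,0],
    [0,0,0],
    [0,0,0],
    [0,0,0],
    [0,0,0],
  ],
  hand=[0,0,0,0,0,0,0,0],
)

```text
clock: 8.03
position: [0.5077, -0.0305, 0.2432]
ee_rot: [0.0, -0.003, 1.0, 0.0]
contact_force: [0.5, 0.1, -0.3]
width: 0.0526
gripper_force: 33.8
```

Request:
carry_out(
  linear=[
    [0,0,-0.003],
    [0,0,0],
    [0,0,0],
    [0,0,0],
    [0,0,0.04],
    [0,0,0.07],
    [0,0,0.07],
    [0,0,0.06],
  ],
  angular=[
    [0,0,0],
    [0,0,0],
    [0,0,0],
    [0,0,0],
    [0,0,0],
    [0,0,0],
    [0,0,0],
    [0,0,0],
  ],
  hand=[0,0.8,0.8,0.8,0.8,0.8,0.8,0.8],
)

```text
clock: 8.7
position: [0.5074, -0.0305, 0.3639]
ee_rot: [0.001, -0.004, 1.0, -0.0]
contact_force: [0.9, -0.3, -0.9]
width: 0.0681
gripper_force: 0.0
```

Request:
carry_out(
  linear=[
    [0.053,-0.036,0],
    [0.053,-0.036,0],
    [0.053,-0.036,0],
    [0.053,-0.036,0],
    [0.05,-0.036,0],
    [0,0,0],
    [0,0,0],
    [0,0,0],
  ],
  angular=[
    [0,0,0],
    [0,0,0],
    [0,0,0],
    [0,0,0],
    [0,0,0],
    [0,0,0],
    [0,0,0],
    [0,0,0],
  ],
  hand=[1,1,1,1,1,1,1,1],
)

```text
clock: 9.37
position: [0.638, -0.1203, 0.3613]
ee_rot: [-0.001, -0.003, 1.0, 0.0]
contact_force: [-1.0, 0.1, 0.4]
width: 0.0851
gripper_force: 0.0
```

Request:
carry_out(
  linear=[
    [0,0,-0.04],
    [0,0,-0.04],
    [0,0,-0.02],
    [0,0,0],
    [0,0,0],
    [0,0,0],
    [0,0,0],
    [0,0,0],
  ],
  angular=[
    [0,0,0],
    [0,0,0],
    [0,0,0],
    [0,0,0],
    [0,0,0],
    [0,0,0],
    [0,0,0],
    [0,0,0],
  ],
  hand=[1,1,1,1,1,0,0,0],
)

```text
clock: 10.03
position: [0.6388, -0.1213, 0.3136]
ee_rot: [0.001, -0.004, 1.0, -0.002]
contact_force: [-3.5, -10.2, 15.5]
width: 0.0516
gripper_force: 7.8
```

Request:
carry_out(
  linear=[
    [0,0,0],
    [0,0,0],
    [0,0,0],
    [0,0,0.05],
    [0,0,0.06],
    [-0.052,0,0],
    [-0.052,0,0],
    [-0.052,0,0],
  ],
  angular=[
    [0,0,0],
    [0,0,0],
    [0,0,0],
    [0,0,0],
    [0,0,0],
    [0,0,0],
    [0,0,0],
    [0,0,0],
  ],
  hand=[0,0,0,0,0,0,0,0],
)

```text
clock: 10.7
position: [0.5599, -0.1205, 0.368]
ee_rot: [0.001, -0.004, 1.0, -0.0]
contact_force: [-0.6, -1.0, -0.1]
width: 0.0001
gripper_force: 0.0
```

Request:
carry_out(
  linear=[
    [-0.052,0,0],
    [-0.052,0,0],
    [0,0,-0.06],
    [0,0,-0.06],
    [0,0,-0.06],
    [0,0,-0.04],
    [0,0,-0.01],
    [0,0,0],
  ],
  angular=[
    [0,0,0],
    [0,0,0],
    [0,0,0],
    [0,0,0],
    [0,0,0],
    [0,0,0],
    [0,0,0],
    [0,0,0],
  ],
  hand=[0,0,0,0,0,0,0,0],
)

```text
clock: 11.37
position: [0.5081, -0.1204, 0.2509]
ee_rot: [-0.001, -0.004, 1.0, 0.001]
contact_force: [-0.2, 0.7, -0.6]
width: 0.0
gripper_force: 0.0
```

Tin 3 slipped out because the grip was too high. I lift, open and look again.

Request:
carry_out(
  linear=[
    [0,0,0.07],
    [0,0,0.07],
    [0,0,0.07],
    [0.05,0,0.03],
    [0.05,0,0],
    [0.05,0,0],
    [0.05,0,0],
    [0,0,0],
  ],
  angular=[
    [0,0,0],
    [0,0,0],
    [0,0,0],
    [0,0,0],
    [0,0,0],
    [0,0,0],
    [0,0,0],
    [0,0,0],
  ],
  hand=[0,0,0,1,1,1,1,1],
)

```text
clock: 12.03
position: [0.6127, -0.1208, 0.3742]
ee_rot: [0.004, -0.004, 1.0, -0.001]
contact_force: [0.8, 0.1, 0.4]
width: 0.0604
gripper_force: 0.0
```

Run:
```python
from h import *
st()
cv2.imwrite("pics/w3.png",manip.get_image("wrist")[:,:,::-1])
```

```text
t 12.0333 p [ 0.6127 -0.1208  0.3742] gp [ 0.6141 -0.121   0.2192] z [ 0.0088 -0.0017 -1.    ] y [-0.008   1.     -0.0018] F [0.7705 0.0911 0.4198] w 0.06041358748679582 gf 0.0 q [-0.3063  0.3648  1.4486  0.0011  1.3193 -1.8853]
```

View pics/w3.png

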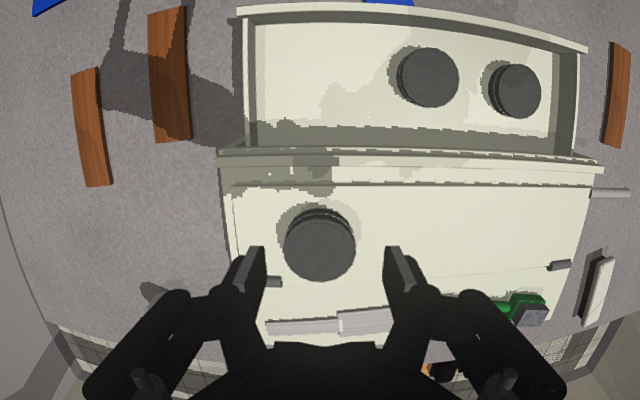

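Tins 1 and 2 lie flat in the tray at (515,90) and (429,77). Tin 3 still stands on the panel at (320,246).

Run:
```python
from h import *
print(wcast((320,246),.144),wcast((284,246),.144),wcast((356,246),.144)); st()
```

```text
[ 0.6338 -0.1234  0.144 ] [ 0.6342 -0.1495  0.144 ] [ 0.6337 -0.0973  0.144 ]
t 12.0833 p [ 0.6106 -0.1206  0.3737] gp [ 0.6113 -0.1208  0.2187] z [ 0.0046 -0.0012 -1.    ] y [-0.0081  1.     -0.0012] F [-0.6256  0.3226  0.0511] w 0.06748995446688899 gf 0.0 q [-0.3068  0.3631  1.4524  0.0003  1.3213 -1.8857]
```

Request:
carry_out(
  linear=[
    [0.054,-0.005,0],
    [0,0,0],
    [0,0,0],
    [0,0,-0.05],
    [0,0,-0.05],
    [0,0,-0.03],
    [0,0,-0.017],
    [0,0,0],
  ],
  angular=[
    [0,0,0],
    [0,0,0],
    [0,0,0],
    [0,0,0],
    [0,0,0],
    [0,0,0],
    [0,0,0],
    [0,0,0],
  ],
  hand=[1,1,1,1,1,1,1,1],
)

```text
clock: 12.75
position: [0.634, -0.1228, 0.297]
ee_rot: [-0.002, -0.004, 1.0, 0.001]
contact_force: [0.7, -0.0, 0.5]
width: 0.0856
gripper_force: 0.0
```

Request:
carry_out(
  linear=[
    [0,0,0],
    [0,0,0],
    [0,0,0],
    [0,0,0],
    [0,0,0],
    [0,0,0],
    [0,0,0],
    [0,0,0],
  ],
  angular=[
    [0,0,0],
    [0,0,0],
    [0,0,0],
    [0,0,0],
    [0,0,0],
    [0,0,0],
    [0,0,0],
    [0,0,0],
  ],
  hand=[0,0,0,0,0,0,0,0],
)

```text
clock: 13.42
position: [0.6358, -0.1232, 0.3003]
ee_rot: [0.002, -0.004, 1.0, -0.001]
contact_force: [-1.5, -0.2, 7.1]
width: 0.0528
gripper_force: 31.4
```

Request:
carry_out(
  linear=[
    [0,0,0.05],
    [0,0,0.06],
    [-0.053,0,0],
    [-0.053,0,0],
    [-0.053,0,0],
    [-0.053,0,0],
    [-0.05,0,0],
    [0,0,0],
  ],
  angular=[
    [0,0,0],
    [0,0,0],
    [0,0,0],
    [0,0,0],
    [0,0,0],
    [0,0,0],
    [0,0,0],
    [0,0,0],
  ],
  hand=[0,0,0,0,0,0,0,0],
)

```text
clock: 14.08
position: [0.4998, -0.1221, 0.3532]
ee_rot: [-0.003, -0.003, 1.0, 0.001]
contact_force: [-0.0, 0.9, -0.8]
width: 0.0526
gripper_force: 32.1
```

Request:
carry_out(
  linear=[
    [0,0,-0.06],
    [0,0,-0.06],
    [0,0,-0.06],
    [0,0,-0.04],
    [0,0,-0.007],
    [0,0,0],
    [0,0,0],
    [0,0,0],
  ],
  angular=[
    [0,0,0],
    [0,0,0],
    [0,0,0],
    [0,0,0],
    [0,0,0],
    [0,0,0],
    [0,0,0],
    [0,0,0],
  ],
  hand=[0,0,0,0,0,0,0.8,0.8],
)

```text
clock: 14.75
position: [0.5052, -0.1232, 0.2407]
ee_rot: [0.001, -0.004, 1.0, -0.0]
contact_force: [0.6, 0.2, -0.0]
width: 0.068
gripper_force: 0.0
```

Request:
carry_out(
  linear=[
    [0,0,0],
    [0,0,0.04],
    [0,0,0.07],
    [0,0,0.07],
    [0,0,0.06],
    [0,0,0.04],
    [0,0,0],
    [0,0,0],
  ],
  angular=[
    [0,0,0],
    [0,0,0],
    [0,0,0],
    [0,0,0],
    [0,0,0],
    [0,0,0],
    [0,0,0],
    [0,0,0],
  ],
  hand=[0.8,0.8,0.8,0.8,0.8,0.8,0.8,0.8],
)

```text
clock: 15.42
position: [0.5046, -0.123, 0.3816]
ee_rot: [0.002, -0.004, 1.0, -0.001]
contact_force: [-0.6, -0.2, -1.3]
width: 0.0682
gripper_force: 0.0
```

Request:
carry_out(
  linear=[
    [0.01,0.032,0],
    [0.01,0.032,0],
    [0.01,0.032,0],
    [0.01,0.032,0],
    [0.01,0.032,0],
    [0.01,0.032,0],
    [0.01,0.032,0],
    [0.01,0.032,0],
  ],
  angular=[
    [0,0,-0.98],
    [0,0,-0.98],
    [0,0,-0.98],
    [0,0,-0.98],
    [0,0,-0.98],
    [0,0,-0.98],
    [0,0,-0.98],
    [0,0,-0.98],
  ],
  hand=[0.7,0.7,0.7,0.7,0.7,0.7,0.7,0.7],
)

```text
clock: 16.08
position: [0.5441, 0.0059, 0.378]
ee_rot: [-0.002, 0.307, 0.952, -0.0]
contact_force: [0.1, -0.2, 0.7]
width: 0.0598
gripper_force: 0.0
```

Request:
carry_out(
  linear=[
    [0.01,0.032,0],
    [0.01,0.032,0],
    [0.01,0.032,0],
    [0.01,0.032,0],
    [0.01,0.032,0],
    [0.01,0.032,0],
    [0.01,0.032,0],
    [0.01,0.032,0],
  ],
  angular=[
    [0,0,-0.98],
    [0,0,-0.98],
    [0,0,-0.98],
    [0,0,-0.98],
    [0,0,-0.98],
    [0,0,-0.98],
    [0,0,-0.98],
    [0,0,-0.98],
  ],
  hand=[0.7,0.7,0.7,0.7,0.7,0.7,0.7,0.7],
)

```text
clock: 16.75
position: [0.5841, 0.1338, 0.3778]
ee_rot: [-0.001, 0.586, 0.811, -0.001]
contact_force: [-0.2, -0.5, 0.0]
width: 0.0599
gripper_force: 0.0
```

Request:
carry_out(
  linear=[
    [0.01,0.032,0],
    [0.01,0.032,0],
    [0.01,0.032,0],
    [0.01,0.032,0],
    [0,0,0],
    [0,0,0],
  ],
  angular=[
    [0,0,-0.98],
    [0,0,-0.98],
    [0,0,-0.97],
    [0,0,-0.97],
    [0,0,0],
    [0,0,0],
  ],
  hand=[0.7,0.7,0.7,0.7,0.7,0.7],
)

```text
clock: 17.25
position: [0.6041, 0.1974, 0.3779]
ee_rot: [-0.001, 0.702, 0.712, -0.002]
contact_force: [-0.8, -0.1, -0.6]
width: 0.0596
gripper_force: 0.0
```

Run:
```python
from h import *
st()
cv2.imwrite("pics/w4.png",manip.get_image("wrist")[:,:,::-1])
```

```text
t 17.25 p [0.6041 0.1974 0.3779] gp [0.6036 0.1973 0.2229] z [-0.0032 -0.0012 -1.    ] y [ 0.9999  0.0145 -0.0032] F [-0.7687 -0.1177 -0.5634] w 0.05963815274498054 gf 0.0 q [ 0.2066  0.3826  1.4111 -0.0005  1.3512  0.1923]
```

View pics/w4.png

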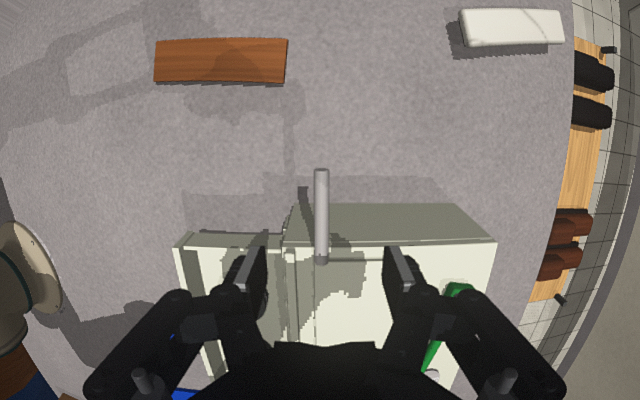

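The rod runs from (321,262) to (322,170), midway between the fingers.

Run:
```python
from h import *
for uv in [(322,170),(321.5,215),(321,240)]: print(wcast(uv,.121))
```

```text
[0.6007 0.2235 0.121 ]
[0.6007 0.1872 0.121 ]
[0.6006 0.1653 0.121 ]
```

Request:
carry_out(
  linear=[
    [-0.006,0,-0.04],
    [0,0,-0.05],
    [0,0,-0.05],
    [0,0,-0.04],
    [0,0,-0.024],
    [0,0,0],
    [0,0,0],
    [0,0,0],
  ],
  angular=[
    [0,0,0],
    [0,0,0],
    [0,0,0],
    [0,0,0],
    [0,0,0],
    [0,0,0],
    [0,0,0],
    [0,0,0],
  ],
  hand=[0.7,0.7,0.7,0.7,0.7,0.7,0.7,0.7],
)

```text
clock: 17.97
position: [0.6018, 0.1964, 0.2786]
ee_rot: [0.0, 0.703, 0.711, 0.001]
contact_force: [0.4, -1.0, 0.1]
width: 0.0595
gripper_force: 0.0
```

Request:
carry_out(
  linear=[
    [0,0,0],
    [0,0,0],
    [0,0,0],
    [0,0,0],
    [0,0,0],
    [0,0,0],
    [0,0,0],
    [0,0,0],
  ],
  angular=[
    [0,0,0],
    [0,0,0],
    [0,0,0],
    [0,0,0],
    [0,0,0],
    [0,0,0],
    [0,0,0],
    [0,0,0],
  ],
  hand=[0,0,0,0,0,0,0,0],
  force=25,
)

```text
clock: 18.63
position: [0.601, 0.1971, 0.2784]
ee_rot: [-0.0, 0.703, 0.711, -0.0]
contact_force: [-3.7, 0.3, 6.0]
width: 0.0109
gripper_force: 25.1
```

Run:
```python
from h import *
st()
a=np.linspace(0,np.pi/2,17); x=-79*np.cos(a); z=79*np.sin(a)
print((np.diff(x)/500).round(4).tolist(),(np.diff(z)/500).round(4).tolist())
```

```text
t 18.6333 p [0.601  0.1971 0.2784] gp [0.6009 0.1971 0.1234] z [-0.0005 -0.     -1.    ] y [ 0.9999  0.0117 -0.0005] F [-3.7232  0.3036  6.0075] w 0.010901100278136676 gf 25.071043074131012 q [0.2069 0.4498 1.5621 0.0001 1.1302 0.1951]
[0.0008, 0.0023, 0.0038, 0.0052, 0.0066, 0.008, 0.0092, 0.0104, 0.0115, 0.0125, 0.0133, 0.014, 0.0146, 0.015, 0.0153, 0.0155] [0.0155, 0.0153, 0.015, 0.0146, 0.014, 0.0133, 0.0125, 0.0115, 0.0104, 0.0092, 0.008, 0.0066, 0.0052, 0.0038, 0.0023, 0.0008]
```

Request:
carry_out(
  linear=[
    [0.0008,0,0.0155],
    [0.0023,0,0.0153],
    [0.0038,0,0.015],
    [0.0052,0,0.0146],
    [0.0066,0,0.014],
    [0.008,0,0.0133],
    [0.0092,0,0.0125],
    [0.0104,0,0.0115],
  ],
  angular=[
    [0,0,0],
    [0,0,0],
    [0,0,0],
    [0,0,0],
    [0,0,0],
    [0,0,0],
    [0,0,0],
    [0,0,0],
  ],
  hand=[0,0,0,0,0,0,0,0],
)

```text
clock: 19.3
position: [0.6222, 0.1973, 0.3338]
ee_rot: [-0.003, 0.703, 0.711, -0.003]
contact_force: [-10.0, 1.2, -3.6]
width: 0.0108
gripper_force: 24.4
```

Request:
carry_out(
  linear=[
    [0,0,0],
  ],
  angular=[
    [0,0,0],
  ],
  hand=[0],
)

```text
clock: 19.38
position: [0.623, 0.1973, 0.3351]
ee_rot: [-0.002, 0.703, 0.711, -0.002]
contact_force: [-9.7, 2.0, 0.7]
width: 0.0112
gripper_force: 24.7
```

Request:
carry_out(
  linear=[
    [0.0115,0,0.0104],
    [0.0125,0,0.0092],
    [0.0133,0,0.008],
    [0.014,0,0.0066],
    [0.0146,0,0.0052],
    [0.015,0,0.0038],
    [0.0153,0,0.0023],
    [0.0155,0,0.0008],
  ],
  angular=[
    [0,0,0],
    [0,0,0],
    [0,0,0],
    [0,0,0],
    [0,0,0],
    [0,0,0],
    [0,0,0],
    [0,0,0],
  ],
  hand=[0,0,0,0,0,0,0,0],
)

```text
clock: 20.05
position: [0.6787, 0.1976, 0.362]
ee_rot: [-0.001, 0.703, 0.711, 0.0]
contact_force: [-11.3, 2.3, 10.9]
width: 0.0106
gripper_force: 25.4
```

Request:
carry_out(
  linear=[
    [0,0,0],
    [0,0,0],
    [0,0,0],
  ],
  angular=[
    [0,0,0],
    [0,0,0],
    [0,0,0],
  ],
  hand=[0,0,0],
)

```text
clock: 20.3
position: [0.6802, 0.1976, 0.362]
ee_rot: [0.001, 0.703, 0.711, 0.002]
contact_force: [-6.0, 1.8, 8.3]
width: 0.0108
gripper_force: 25.1
```

Request:
carry_out(
  linear=[
    [0,0,0],
    [0,0,0],
    [0,0,0],
    [0,0,0.04],
    [0,0,0.06],
    [0,0,0.06],
    [-0.06,-0.04,0],
    [-0.06,-0.04,0],
  ],
  angular=[
    [0,0,0],
    [0,0,0],
    [0,0,0],
    [0,0,0],
    [0,0,0],
    [0,0,0],
    [0,0,0],
    [0,0,0],
  ],
  hand=[0.5,0.5,0.5,0.5,0.5,0.5,0.5,0.3],
)

```text
clock: 20.97
position: [0.6221, 0.157, 0.4393]
ee_rot: [0.003, 0.703, 0.712, 0.003]
contact_force: [-0.5, -1.2, -0.5]
width: 0.0319
gripper_force: 0.0
```

Request:
carry_out(
  linear=[
    [-0.06,-0.05,0],
    [-0.06,-0.05,0],
    [-0.06,-0.05,0],
    [-0.06,-0.05,0],
    [-0.06,-0.05,0],
    [-0.06,-0.05,0],
    [-0.06,-0.07,0],
    [0,0,0],
  ],
  angular=[
    [0,0,0],
    [0,0,0],
    [0,0,0],
    [0,0,0],
    [0,0,0],
    [0,0,0],
    [0,0,0],
    [0,0,0],
  ],
  hand=[0,0,0,0,0,0,0,0],
)

```text
clock: 21.63
position: [0.4092, -0.0283, 0.4374]
ee_rot: [0.001, 0.705, 0.709, -0.002]
contact_force: [0.3, 0.2, 0.1]
width: -0.0002
gripper_force: 0.0
```

Run:
```python
from h import *
st()
a=manip.get_image("scene"); b=manip.get_image("top")
for x in boards("top",b): print(x)
f=lambda i,r:cv2.resize(i[r[0]:r[1],r[2]:r[3]],(792,298),interpolation=cv2.INTER_CUBIC)
cv2.imwrite("pics/c5.png",np.vstack([f(a,(165,290,240,460)),f(b,(120,240,205,445))])[:,:,::-1])
```

```text
t 21.6333 p [ 0.4092 -0.0283  0.4374] gp [ 0.4089 -0.029   0.2824] z [-0.0016 -0.0047 -1.    ] y [ 1.      0.0063 -0.0016] F [0.2523 0.1929 0.1372] w -0.00019703134496719976 gf 0.0 q [-0.2366  0.0033  1.7554 -0.0051  1.3833 -0.2419]
(array([463.5116, 392.3256]), -0.10019602626562119, -0.5422242879867554, [0.04536519572138786, 0.10673489421606064], -88.31811475753784)
(array([ 24.    , 329.1768]), 0.056098319590091705, 0.9701616764068604, [0.04915756359696388, 0.2363012135028839], 6.020119667053223)
(array([394.7706, 215.2936]), 0.49702638387680054, -0.30418968200683594, [0.04929184541106224, 0.1557050198316574], 2.548943519592285)
(array([220.1982, 215.2703]), 0.47902631759643555, 0.3230104148387909, [0.05000944063067436, 0.158050537109375], -4.506401062011719)
(array([435.2636, 194.9727]), 0.5771141648292542, -0.4500310719013214, [0.049835219979286194, 0.15744951367378235], 3.125128984451294)
```

View pics/c5.png

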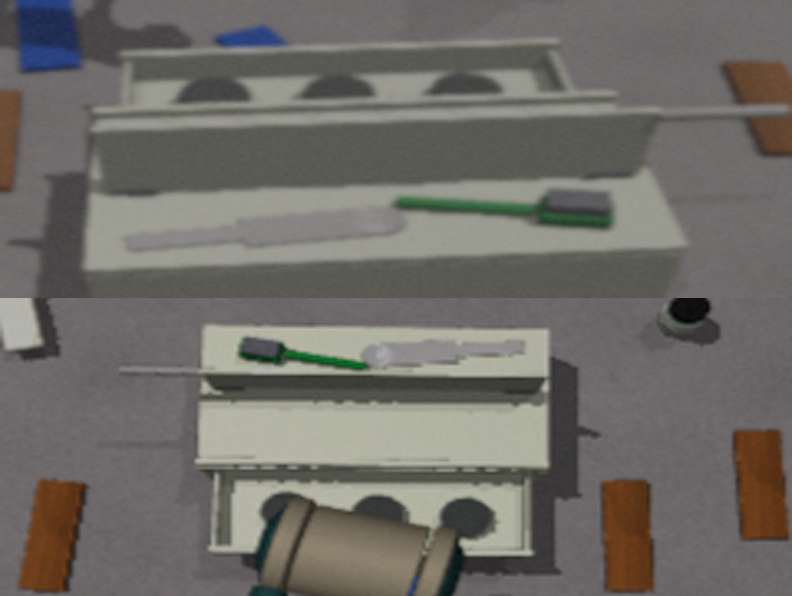

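The panel stands upright and three tins lie in the tray at top-crop pixels (285,505), (378,510) and (467,517). The dauber and shoehorn have not moved. The far right board was knocked and is now at about (0.577, -0.450). Next I push the tray home.

Request:
carry_out(
  linear=[
    [0,0,-0.07],
    [0,0,-0.07],
    [0,0,-0.07],
    [0,0,-0.07],
    [0,0,-0.06],
    [0,0,-0.03],
    [0,0,0],
    [0.03,0,0],
  ],
  angular=[
    [0,0,0],
    [0,0,0],
    [0,0,0],
    [0,0,0],
    [0,0,0],
    [0,0,0],
    [0,0,0],
    [0,0,0],
  ],
  hand=[0,0,0,0,0,0,0,0],
)

```text
clock: 22.4
position: [0.427, -0.0235, 0.2507]
ee_rot: [-0.002, 0.703, 0.712, -0.002]
contact_force: [-0.1, -0.5, 0.2]
width: 0.0001
gripper_force: 0.0
```

Request:
carry_out(
  linear=[
    [0.02,0,0],
    [0.02,0,0],
    [0.02,0,0],
    [0.02,0,0],
    [0.02,0,0],
    [0.02,0,0],
    [0.02,0,0],
    [0.02,0,0],
  ],
  angular=[
    [0,0,0],
    [0,0,0],
    [0,0,0],
    [0,0,0],
    [0,0,0],
    [0,0,0],
    [0,0,0],
    [0,0,0],
  ],
  hand=[0,0,0,0,0,0,0,0],
)

```text
clock: 23.07
position: [0.5093, -0.0246, 0.2518]
ee_rot: [-0.0, 0.703, 0.711, 0.0]
contact_force: [-0.6, 1.3, 1.0]
width: -0.0002
gripper_force: 0.9
```

Request:
carry_out(
  linear=[
    [0.016,0,0],
    [0.01,0,0],
    [0.01,0,0],
    [0,0,0],
  ],
  angular=[
    [0,0,0],
    [0,0,0],
    [0,0,0],
    [0,0,0],
  ],
  hand=[0,0,0,0],
)

```text
clock: 23.4
position: [0.5277, -0.0249, 0.2518]
ee_rot: [0.001, 0.703, 0.711, 0.001]
contact_force: [-0.2, -0.4, 0.2]
width: -0.0001
gripper_force: 0.0
```

Request:
carry_out(
  linear=[
    [0.01,0,0],
    [0.01,0,0],
    [0.008,0,0],
    [0,0,0],
  ],
  angular=[
    [0,0,0],
    [0,0,0],
    [0,0,0],
    [0,0,0],
  ],
  hand=[0,0,0,0],
)

```text
clock: 23.73
position: [0.5408, -0.0247, 0.2517]
ee_rot: [0.0, 0.703, 0.711, 0.0]
contact_force: [-1.1, -0.5, 0.6]
width: -0.0001
gripper_force: 0.0
```

Request:
carry_out(
  linear=[
    [0.004,0,0],
    [0.004,0,0],
    [0,0,0],
  ],
  angular=[
    [0,0,0],
    [0,0,0],
    [0,0,0],
  ],
  hand=[0,0,0],
)

```text
clock: 23.98
position: [0.5421, -0.0246, 0.2516]
ee_rot: [-0.002, 0.703, 0.711, -0.003]
contact_force: [-8.7, -1.1, 5.6]
width: 0.0003
gripper_force: 0.0
```

Request:
carry_out(
  linear=[
    [0.005,0,0],
    [0.005,0,0],
    [0,0,0],
    [0,0,0],
  ],
  angular=[
    [0,0,0],
    [0,0,0],
    [0,0,0],
    [0,0,0],
  ],
  hand=[0,0,0,0],
)

```text
clock: 24.32
position: [0.5436, -0.0246, 0.2517]
ee_rot: [-0.006, 0.703, 0.711, -0.006]
contact_force: [-19.6, -3.2, 14.2]
width: 0.0
gripper_force: 0.0
```

The tray is home: the force rises at x≈0.543 with no further motion. I retract, go up, turn the hand and move over board B.

Request:
carry_out(
  linear=[
    [-0.05,0,0],
    [-0.06,0,0],
    [-0.06,0,0],
    [-0.02,0,0.07],
    [0,0,0.08],
    [0,0,0.08],
    [0,0,0.08],
    [0,0,0.07],
  ],
  angular=[
    [0,0,0],
    [0,0,0],
    [0,0,0],
    [0,0,0],
    [0,0,0],
    [0,0,0],
    [0,0,0],
    [0,0,0],
  ],
  hand=[0,0,0,0,0,0,0,0],
)

```text
clock: 24.98
position: [0.4543, -0.0246, 0.445]
ee_rot: [0.002, 0.703, 0.711, 0.001]
contact_force: [0.3, -0.8, -0.3]
width: 0.0003
gripper_force: 0.0
```

Request:
carry_out(
  linear=[
    [0.004,-0.028,0],
    [0.004,-0.028,0],
    [0.004,-0.028,0],
    [0.004,-0.028,0],
    [0.004,-0.028,0],
    [0.004,-0.028,0],
    [0.004,-0.028,0],
    [0.004,-0.028,0],
  ],
  angular=[
    [0,0,1],
    [0,0,1],
    [0,0,1],
    [0,0,1],
    [0,0,1],
    [0,0,1],
    [0,0,1],
    [0,0,1],
  ],
  hand=[1,1,1,1,1,1,1,1],
)

```text
clock: 25.65
position: [0.4707, -0.1374, 0.442]
ee_rot: [0.001, 0.442, 0.897, 0.0]
contact_force: [-0.5, -0.1, 0.3]
width: 0.0851
gripper_force: 0.0
```

Request:
carry_out(
  linear=[
    [0.004,-0.028,0],
    [0.004,-0.028,0],
    [0.004,-0.028,0],
    [0.004,-0.028,0],
    [0.004,-0.028,0],
    [0.004,-0.028,0],
    [0.004,-0.028,0],
    [0.004,-0.028,0],
  ],
  angular=[
    [0,0,1],
    [0,0,1],
    [0,0,1],
    [0,0,1],
    [0,0,1],
    [0,0,1],
    [0,0,1],
    [0,0,1],
  ],
  hand=[1,1,1,1,1,1,1,1],
)

```text
clock: 26.32
position: [0.4867, -0.2495, 0.442]
ee_rot: [0.001, 0.137, 0.991, -0.0]
contact_force: [0.2, 0.3, 1.1]
width: 0.0855
gripper_force: 0.0
```

Request:
carry_out(
  linear=[
    [0.004,-0.028,-0.03],
    [0.004,-0.028,-0.06],
    [0.004,-0.028,-0.06],
    [0.004,-0.028,-0.06],
    [0,0,0],
    [0,0,0],
  ],
  angular=[
    [0,0,1],
    [0,0,1],
    [0,0,1],
    [0,0,1],
    [0,0,0],
    [0,0,0],
  ],
  hand=[1,1,1,1,1,1],
)

```text
clock: 26.82
position: [0.4942, -0.305, 0.3353]
ee_rot: [-0.001, -0.019, 1.0, 0.001]
contact_force: [-0.4, -0.4, -0.4]
width: 0.0855
gripper_force: 0.0
```

```bash
cat >> h.py <<'E'
def wboards(z=.01):
    s=manip.get_state(); im=manip.get_image("wrist"); h=cv2.cvtColor(im,cv2.COLOR_RGB2HSV)
    m=((h[...,0]<16)&(h[...,1]>120)&(h[...,2]>50)).astype(np.uint8); m=cv2.morphologyEx(m,cv2.MORPH_OPEN,np.ones((3,3)))
    for c in blobs(m,800,60000):
        q=np.array([wcast(p,z,s)[:2] for p in c[:,0].astype(float)],np.float32)
        (cx,cy),w,a=cv2.minAreaRect(q); a=a-90 if w[0]<w[1] else a
        print("wb",c[:,0].mean(0),cx,cy,sorted(w),(a+90)%180-90)
    return im
E
python3 - <<'E'
from h import *
st(); im=wboards(); cv2.imwrite("pics/w6.png",im[:,:,::-1])
E
```

```text
t 26.8167 p [ 0.4942 -0.305   0.3353] gp [ 0.4939 -0.3046  0.1803] z [-0.0021  0.0023 -1.    ] y [-0.0381  0.9993  0.0024] F [-0.3854 -0.3885 -0.3517] w 0.08549390323359404 gf 0.0 q [-0.6728  0.3313  1.602   0.0005  1.2113 -2.2819]
wb [190.1933 227.1859] 0.5649068355560303 -0.44883283972740173 [0.05176829174160957, 0.14006049931049347] 3.1774539947509766
wb [324.4797 178.8122] 0.49724531173706055 -0.30345889925956726 [0.04928841441869736, 0.15912599861621857] 2.6215100288391113
wb [ 8.2781 59.6213] 0.31182727217674255 -0.7661548852920532 [0.06143493205308914, 0.1084183007478714] 5.390158653259277
```

View pics/w6.png

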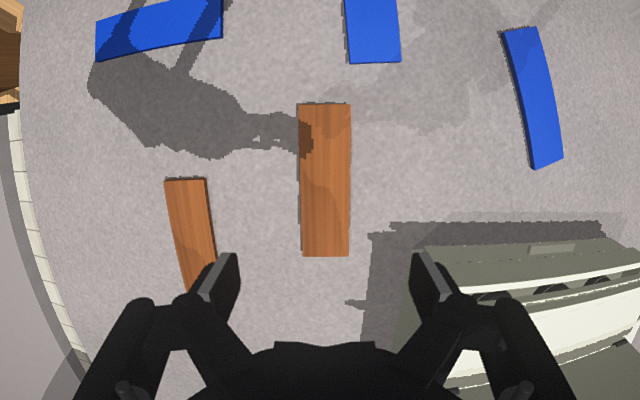

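Board B is at (0.497, -0.3035), measuring 159x49 mm at 2.6°, image pixel (324,179) and centred under the hand. The blue boards at (160,30), (373,30) and (532,97) are left alone. I grasp board B.

Request:
carry_out(
  linear=[
    [0.005,0.002,-0.06],
    [0,0,-0.07],
    [0,0,-0.07],
    [0,0,-0.06],
    [0,0,-0.03],
    [0,0,-0.02],
    [0,0,0],
    [0,0,0],
  ],
  angular=[
    [0,0,0.1],
    [0,0,0],
    [0,0,0],
    [0,0,0],
    [0,0,0],
    [0,0,0],
    [0,0,0],
    [0,0,0],
  ],
  hand=[1,1,1,1,1,1,1,1],
  force=40,
)

```text
clock: 27.53
position: [0.4978, -0.3038, 0.1834]
ee_rot: [0.001, -0.024, 1.0, -0.001]
contact_force: [-0.0, 0.4, -0.3]
width: 0.0856
gripper_force: 0.0
```

Request:
carry_out(
  linear=[
    [0,0,0],
    [0,0,0],
    [0,0,0],
    [0,0,0],
    [0,0,0],
    [0,0,0],
    [0,0,0],
    [0,0,0],
  ],
  angular=[
    [0,0,0],
    [0,0,0],
    [0,0,0],
    [0,0,0],
    [0,0,0],
    [0,0,0],
    [0,0,0],
    [0,0,0],
  ],
  hand=[0,0,0,0,0,0,0,0],
)

```text
clock: 28.2
position: [0.4974, -0.3039, 0.1834]
ee_rot: [0.001, -0.024, 1.0, -0.001]
contact_force: [-0.6, 2.6, 7.9]
width: 0.0001
gripper_force: 4.0
```

The fingers closed on top of the board, about 11 mm too high. I reopen and go lower.

Request:
carry_out(
  linear=[
    [0,0,0.02],
    [0,0,0],
    [0,0,0],
    [0,0,0],
    [0,0,0],
    [0,0,-0.02],
    [0,0,-0.012],
    [0,0,-0.012],
  ],
  angular=[
    [0,0,0],
    [0,0,0],
    [0,0,0],
    [0,0,0],
    [0,0,0],
    [0,0,0],
    [0,0,0],
    [0,0,0],
  ],
  hand=[1,1,1,1,1,1,1,1],
)

```text
clock: 28.87
position: [0.4965, -0.3034, 0.1684]
ee_rot: [-0.001, -0.024, 1.0, 0.001]
contact_force: [-0.9, -0.2, -0.3]
width: 0.0853
gripper_force: 0.0
```

Run:
```python
from h import *
st(); wboards()
```

```text
t 28.8667 p [ 0.4965 -0.3034  0.1684] gp [ 0.4963 -0.3032  0.0134] z [-0.0013  0.0011 -1.    ] y [-0.0487  0.9988  0.0012] F [-0.8888 -0.1701 -0.3203] w 0.08530462889160627 gf 0.0 q [-0.6681  0.5082  1.7985  0.0001  0.8366 -2.2877]
wb [ 92.1018 284.7018] 0.5397822260856628 -0.4476989507675171 [0.05732753127813339, 0.09561897069215775] 3.1368024349212646
wb [323.2389 217.8398] 0.48232465982437134 -0.3039761185646057 [0.04940470680594444, 0.1292504072189331] 2.523071527481079
```

Request:
carry_out(
  linear=[
    [0,0,0],
    [0,0,0],
    [0,0,0],
    [0,0,0],
    [0,0,0],
    [0,0,0],
    [0,0,0],
    [0,0,0],
  ],
  angular=[
    [0,0,0],
    [0,0,0],
    [0,0,0],
    [0,0,0],
    [0,0,0],
    [0,0,0],
    [0,0,0],
    [0,0,0],
  ],
  hand=[0,0,0,0,0,0,0,0],
)

```text
clock: 29.58
position: [0.4973, -0.304, 0.1707]
ee_rot: [0.001, -0.024, 1.0, -0.001]
contact_force: [-0.2, 0.4, 6.4]
width: 0.0492
gripper_force: 45.3
```

Board B is gripped, width 49 mm. I lift it, carry it over the slot and pitch it.

Request:
carry_out(
  linear=[
    [0,0,0.02],
    [0,0,0.06],
    [0,0,0.07],
    [0,0,0.08],
    [0,0,0.08],
    [0,0,0.08],
    [0,0,0.08],
    [0,0,0.08],
  ],
  angular=[
    [0,0,0],
    [0,0,0],
    [0,0,0],
    [0,0,0],
    [0,0,0],
    [0,0,0],
    [0,0,0],
    [0,0,0],
  ],
  hand=[0,0,0,0,0,0,0,0],
)

```text
clock: 30.25
position: [0.4961, -0.303, 0.447]
ee_rot: [-0.0, -0.024, 1.0, 0.0]
contact_force: [0.9, -0.4, -0.6]
width: 0.049
gripper_force: 41.8
```

Request:
carry_out(
  linear=[
    [-0.012,0.07,0],
    [-0.012,0.07,0],
    [-0.012,0.07,0],
    [-0.012,0.07,0],
    [-0.012,0.07,0],
    [-0.012,0.07,0],
    [-0.012,0.07,0],
    [-0.012,0.07,0],
  ],
  angular=[
    [0,0,-0.2],
    [0,0,-0.23],
    [0,0,0],
    [0,0,0],
    [0,0,0],
    [0,0,0],
    [0,0,0],
    [0,0,0],
  ],
  hand=[0,0,0,0,0,0,0,0],
)

```text
clock: 30.92
position: [0.4476, -0.022, 0.4449]
ee_rot: [-0.0, -0.007, 1.0, 0.0]
contact_force: [1.3, 1.8, -0.8]
width: 0.0491
gripper_force: 41.8
```

Request:
carry_out(
  linear=[
    [0,0,0],
    [0,0,0],
    [0,0,0],
    [0,0,0],
    [0,0,0],
    [0,0,0],
    [0,0,0],
    [0,0,0],
  ],
  angular=[
    [0,-0.96,0],
    [0,-0.96,0],
    [0,-0.96,0],
    [0,-0.96,0],
    [0,-0.96,0],
    [0,-0.96,0],
    [0,-0.96,0],
    [0,-0.96,0],
  ],
  hand=[0,0,0,0,0,0,0,0],
)

```text
clock: 31.58
position: [0.4479, -0.0233, 0.4447]
ee_rot: [0.304, -0.007, 0.953, -0.002]
contact_force: [0.6, 0.5, -1.0]
width: 0.0486
gripper_force: 41.9
```

Request:
carry_out(
  linear=[
    [0,0,0],
    [0,0,0],
    [0,0,0],
    [0,0,0],
    [0,0,0],
  ],
  angular=[
    [0,-0.96,0],
    [0,-0.96,0],
    [0,-0.96,0],
    [0,0,0],
    [0,0,0],
  ],
  hand=[0,0,0,0,0],
)

```text
clock: 32.0
position: [0.4479, -0.0233, 0.4441]
ee_rot: [0.408, -0.006, 0.913, -0.002]
contact_force: [1.2, -0.8, -1.0]
width: 0.0488
gripper_force: 41.9
```

Run:
```python
from h import *
st()
a=manip.get_image("scene"); w=manip.get_image("wrist")
cv2.imwrite("pics/c7.png",np.hstack([cv2.resize(a[130:290,230:450],(430,312)),cv2.resize(w,(368,312))])[:,:,::-1])
# rod/panel check from top
b=manip.get_image("top"); cv2.imwrite("pics/top7.png",b[:,:,::-1])
for n,u,v,z in[("rod",205+150/3.3,120+(371-298)/2.483,.198)]: print(cast("top",(u,v),z))
```

```text
t 32.0 p [ 0.4479 -0.0233  0.4441] gp [ 0.5634 -0.0232  0.3408] z [ 0.7457  0.001  -0.6663] y [-0.0099  0.9999 -0.0096] F [ 1.2205 -0.7951 -0.987 ] w 0.04877709424576799 gf 41.937886476516724 q [-0.3054 -0.1314  2.0217  0.5029  0.4861 -2.2443]
[0.6783 0.1937 0.198 ]
```

View pics/c7.png

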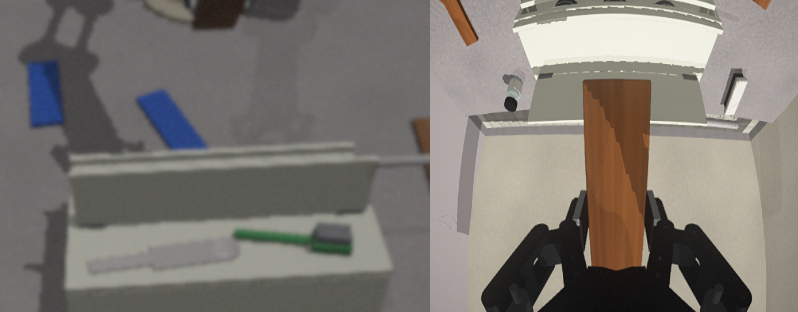

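The board is held square: in the wrist view on the right it spans (585–650, 80–270). I move forward, then down.

Request:
carry_out(
  linear=[
    [0.038,0,0],
    [0.038,0,0],
    [0.038,0,0],
    [0.04,0,0],
    [0,0,-0.04],
    [0,0,-0.04],
    [0,0,-0.04],
    [0,0,-0.04],
  ],
  angular=[
    [0,0,0],
    [0,0,0],
    [0,0,0],
    [0,0,0],
    [0,0,0],
    [0,0,0],
    [0,0,0],
    [0,0,0],
  ],
  hand=[0,0,0,0,0,0,0,0],
)

```text
clock: 32.82
position: [0.5265, -0.0234, 0.364]
ee_rot: [0.41, -0.007, 0.912, -0.003]
contact_force: [-0.1, 0.3, -1.6]
width: 0.0494
gripper_force: 41.9
```

Request:
carry_out(
  linear=[
    [0,0,-0.04],
    [0,0,-0.03],
    [0,0,-0.01],
    [0,0,0],
    [0,0,0],
  ],
  angular=[
    [0,0,0],
    [0,0,0],
    [0,0,0],
    [0,0,0],
    [0,0,0],
  ],
  hand=[0,0,0,0,0],
)

```text
clock: 33.23
position: [0.5296, -0.0194, 0.3342]
ee_rot: [0.405, -0.006, 0.914, -0.006]
contact_force: [0.9, 0.4, -0.6]
width: 0.0488
gripper_force: 41.9
```

Run:
```python
from h import *
st()
```

```text
t 33.2333 p [ 0.5296 -0.0194  0.3342] gp [ 0.6444 -0.0203  0.2301] z [ 0.7409 -0.0059 -0.6716] y [-0.0066  0.9998 -0.0161] F [ 0.9296  0.3636 -0.635 ] w 0.04876210394705488 gf 41.9081711769104 q [-0.2267  0.1266  2.0809  0.9713  0.196  -2.703 ]
```

The wrist is near its singularity and q6 is at its limit at this pitch, so I fit the arm's planar geometry to see which pitch is feasible.

```bash
cat > kin.py <<'E'
from h import *
from scipy.optimize import least_squares
# tool-down samples: x,y,z,q2,q3
D=np.array([[.2093,.5353,.4039,.2765,1.506],[.6403,.064,.4035,.3808,1.3502],[.642,-.0304,.3579,.4045,1.4264],[.6041,.1974,.3779,.3826,1.4111],[.601,.1971,.2784,.4498,1.5621],[.4092,-.0283,.4374,.0033,1.7554],[.4942,-.305,.3353,.3313,1.602],[.4965,-.3034,.1684,.5082,1.7985]])
def f(p,D=D):
    L1,L2,h,a=p; r=np.hypot(D[:,0],D[:,1]); s=D[:,3]+D[:,4]
    return np.r_[a+L1*np.sin(D[:,3])+L2*np.sin(s)-r, h+L1*np.cos(D[:,3])+L2*np.cos(s)-D[:,2]]
s=least_squares(f,[.4,.4,.1,0]); L1,L2,h,a=s.x
if __name__=="__main__": print(s.x,np.abs(s.fun).max())
# pitched state gives wrist-to-TCP length d: z=(.7457,-.6663) at (.4479,.4441), q2,q3=-.1314,2.0217
q2,q3=-.1314,2.0217
W0=np.array([a+L1*np.sin(q2)+L2*np.sin(q2+q3),h+L1*np.cos(q2)+L2*np.cos(q2+q3)])  # = W + (0,-d)
# W=W0+(0,d); TCP=W+d*(.7457,-.6663)
A=np.array([.7457,1-.6663]); d=A@(np.array([.4485,.4441])-W0)/(A@A)
if __name__=="__main__": print("d",d,"res",W0+A*d-[.4485,.4441])
def q5(r,z,th,d=d):
    n=np.array([np.sin(th),-np.cos(th)]); w=np.array([r,z])-d*n-[a,h+d]
    c=(w@w-L1*L1-L2*L2)/(2*L1*L2)
    if abs(c)>1: return None
    q3=np.arccos(c); q2=np.arctan2(w[0],w[1])-np.arctan2(L2*np.sin(q3),L1+L2*np.cos(q3))
    return q2,q3,np.pi-th-q2-q3
def plan(thd,t,g,ux=.6695,D=.1655):
    """board touching panel edge (unit x=.010,z=.204) at length t from foot, grip at g from foot"""
    th=np.radians(thd); u=np.array([np.cos(th),np.sin(th)]); n=np.array([u[1],-u[0]])
    P=np.array([.010,.2045])-t*u; C=P+g*u-.005*n; T=C-D*n; T[0]+=ux
    return P,T,q5(T[0],T[1],th)
if __name__=="__main__":
    for g in (.08,.11,.13):
        for thd in (30,34,38,42,45): 
            P,T,q=plan(thd,.118,g); print(g,thd,P*1000,T,np.array(q))
E
python3 kin.py
```

```text
[ 0.582   0.419  -0.0669  0.0029] 0.014813702706472531
d 0.17144343550361116 res [ 0.0038 -0.0084]
0.08 30 [-92.191 145.5  ] [0.5613 0.3332] [0.1767 1.8805 0.5608]
0.08 34 [-87.8264 138.5152] [0.5527 0.3246] [0.16   1.9424 0.4458]
0.08 38 [-82.9853 131.8519] [0.5446 0.3155] [0.1478 2.0031 0.3275]
0.08 42 [-77.6911 125.5426] [0.5372 0.3058] [0.1406 2.0625 0.2054]
0.08 45 [-73.4386 121.0614] [0.5321 0.2982] [0.1389 2.106  0.1113]
0.11 30 [-92.191 145.5  ] [0.5873 0.3482] [0.2063 1.8022 0.6095]
0.11 34 [-87.8264 138.5152] [0.5775 0.3414] [0.1848 1.8651 0.4983]
0.11 38 [-82.9853 131.8519] [0.5682 0.3339] [0.1672 1.9269 0.3842]
0.11 42 [-77.6911 125.5426] [0.5595 0.3259] [0.1541 1.9876 0.2669]
0.11 45 [-73.4386 121.0614] [0.5533 0.3194] [0.1474 2.0323 0.1766]
0.13 30 [-92.191 145.5  ] [0.6046 0.3582] [0.2269 1.7487 0.6424]
0.13 34 [-87.8264 138.5152] [0.5941 0.3526] [0.2024 1.8124 0.5334]
0.13 38 [-82.9853 131.8519] [0.584  0.3462] [0.1815 1.8752 0.4217]
0.13 42 [-77.6911 125.5426] [0.5743 0.3392] [0.1646 1.9369 0.3071]
0.13 45 [-73.4386 121.0614] [0.5674 0.3335] [0.1548 1.9824 0.219 ]
```

Request:
carry_out(
  linear=[
    [0,0,0.05],
    [-0.01,0.01,0.06],
    [-0.01,0.01,0.06],
    [0,0,0],
    [0,0,0],
    [0,0,0],
  ],
  angular=[
    [0,0,0],
    [0,0,0],
    [0,0.9,0],
    [0,0.9,0],
    [0,0,0],
    [0,0,0],
  ],
  hand=[0,0,0,0,0,0],
)

```text
clock: 33.73
position: [0.5235, -0.0097, 0.3954]
ee_rot: [0.354, -0.01, 0.935, 0.001]
contact_force: [-0.5, 0.4, -1.6]
width: 0.0492
gripper_force: 41.9
```

Run:
```python
from h import *
st()
```

```text
t 33.7333 p [ 0.5235 -0.0097  0.3954] gp [ 0.6263 -0.0084  0.2794] z [ 0.6629  0.0087 -0.7487] y [-0.0192  0.9998 -0.0055] F [-0.4535  0.4155 -1.6226] w 0.04919183210466072 gf 41.92426800727844 q [-0.2044  0.0497  1.9422  0.3292  0.4584 -2.0403]
```

Request:
carry_out(
  linear=[
    [0.02,0.02,0],
    [0.019,0,-0.02],
    [0,0,-0.04],
    [0,0,-0.04],
    [0,0,-0.03],
    [0,0,-0.02],
    [0,0,0],
    [0,0,0],
  ],
  angular=[
    [0,0.35,0],
    [0,0,0],
    [0,0,0],
    [0,0,0],
    [0,0,0],
    [0,0,0],
    [0,0,0],
    [0,0,0],
  ],
  hand=[0,0,0,0,0,0,0,0],
)

```text
clock: 34.4
position: [0.5426, -0.0001, 0.317]
ee_rot: [0.338, -0.009, 0.941, 0.002]
contact_force: [0.1, 0.8, -1.0]
width: 0.0491
gripper_force: 41.9
```

Run:
```python
from h import *
st()
a=manip.get_image("scene"); w=manip.get_image("wrist")
cv2.imwrite("pics/c8.png",np.hstack([cv2.resize(a[130:290,230:450],(430,312)),cv2.resize(w,(368,312))])[:,:,::-1])
```

```text
t 34.4 p [ 0.5426 -0.0001  0.317 ] gp [0.6413 0.0013 0.1975] z [ 0.6366  0.0089 -0.7711] y [-0.0173  0.9998 -0.0028] F [ 0.093   0.8093 -0.9535] w 0.04907800195576774 gf 41.90725028514862 q [-0.1698  0.1704  2.0178  0.4117  0.2949 -2.1132]
```

View pics/c8.png

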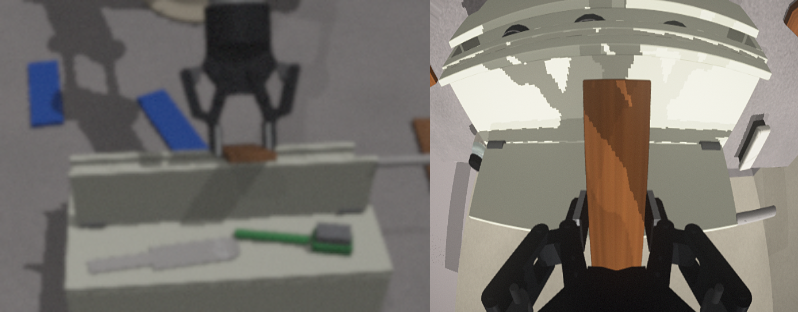

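The board is over the panel edge, with its foot near the lip at wrist-crop pixel (617,80). I shift 5 mm forward and release.

Request:
carry_out(
  linear=[
    [0.01,0,0],
    [0,0,0],
    [0,0,0],
    [0,0,0],
    [0,0,0],
    [0,0,0],
    [-0.013,0,0.015],
    [-0.026,0,0.03],
  ],
  angular=[
    [0,0,0],
    [0,0,0],
    [0,0,0],
    [0,0,0],
    [0,0,0],
    [0,0,0],
    [0,0,0],
    [0,0,0],
  ],
  hand=[0,0,0,0.8,0.8,0.8,0.8,0.8],
)

```text
clock: 35.17
position: [0.5281, 0.0002, 0.3401]
ee_rot: [0.338, -0.009, 0.941, 0.002]
contact_force: [-0.3, 0.2, 0.2]
width: 0.0682
gripper_force: 0.0
```

Request:
carry_out(
  linear=[
    [-0.035,0,0.045],
    [-0.035,0,0.045],
    [-0.035,0,0.045],
    [-0.02,0,0],
    [0,0,0],
  ],
  angular=[
    [0,0,0],
    [0,0,0],
    [0,0,0],
    [0,0,0],
    [0,0,0],
  ],
  hand=[0.8,0.8,0.8,0.8,0.8],
)

```text
clock: 35.58
position: [0.4636, 0.0005, 0.4103]
ee_rot: [0.341, -0.009, 0.94, 0.001]
contact_force: [0.1, -0.1, -0.4]
width: 0.0679
gripper_force: 0.0
```

Run:
```python
from h import *
st()
a=manip.get_image("scene"); w=manip.get_image("wrist")
cv2.imwrite("pics/c9.png",np.hstack([cv2.resize(a[130:290,230:450],(430,312)),cv2.resize(w,(368,312))])[:,:,::-1])
```

```text
t 35.5833 p [0.4636 0.0005 0.4103] gp [0.5629 0.0018 0.2913] z [ 0.6405  0.0085 -0.7679] y [-0.0178  0.9998 -0.0038] F [ 0.1442 -0.117  -0.3931] w 0.06790257517988581 gf 0.0 q [-0.2082 -0.0585  1.9986  0.2794  0.5355 -1.9899]
```

View pics/c9.png

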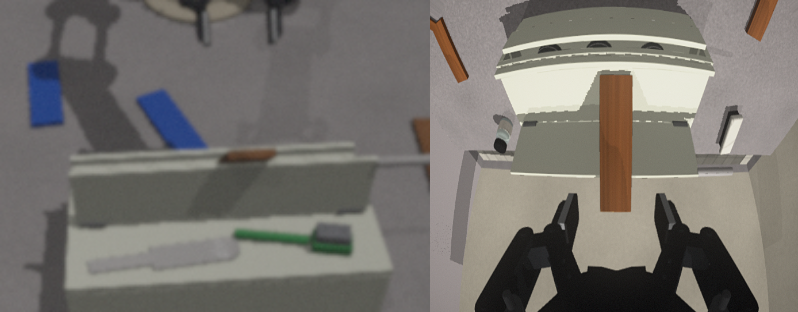

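Board B leans with its foot at (616,75), just inside the lip, and its top at (616,211). I check the numbers, then go on to the others with numeric checks only.

```bash
cat >> h.py <<'E'
def leancheck(s,im):
    """end edges of the leaning boards in the wrist view"""
    h=cv2.cvtColor(im,cv2.COLOR_RGB2HSV); m=((h[...,0]<16)&(h[...,1]>120)&(h[...,2]>40)).astype(np.uint8)
    for c in blobs(cv2.morphologyEx(m,cv2.MORPH_OPEN,np.ones((3,3))),500,60000):
        c=c[:,0].astype(float); lo=c[c[:,1]<c[:,1].min()+3].mean(0); hi=c[c[:,1]>c[:,1].max()-3].mean(0)
        print("px",lo,hi,"foot@.122",wcast(lo,.122,s),"top@.235",wcast(hi,.235,s))
E
python3 - <<'E'
from h import *
s=manip.get_state(); im=manip.get_image("wrist"); leancheck(s,im); print("lip line",wcast((323,75*400/312-8),.127,s))
for b in boards(): print(b)
E
```

```text
px [323.0339  97.1356] [322.5    270.8929] foot@.122 [0.5962 0.0011 0.122 ] top@.235 [0.7175 0.003  0.235 ]
px [12.3077 24.2308] [ 52.5    103.9286] foot@.122 [ 0.467  -0.2881  0.122 ] top@.235 [ 0.4934 -0.139   0.235 ]
px [588.4722   0.1667] [572.      50.8889] foot@.122 [0.4587 0.2111 0.122 ] top@.235 [0.4639 0.1028 0.235 ]
lip line [0.5823 0.0009 0.127 ]
(array([462.977 , 392.2184]), -0.10020019114017487, -0.5420818328857422, [0.04536522924900055, 0.10670296102762222], -88.31811475753784)
(array([ 23.6298, 334.1823]), 0.03854203224182129, 0.9731265306472778, [0.05298224836587906, 0.2682960629463196], 3.1704459190368652)
(array([220.1982, 215.2703]), 0.47900331020355225, 0.32314345240592957, [0.05030171945691109, 0.15801610052585602], -4.741996765136719)
(array([435.2818, 194.9818]), 0.5770749449729919, -0.450147807598114, [0.05006393417716026, 0.15735843777656555], 3.125128746032715)
(array([310.2286, 159.8   ]), 0.6915625333786011, 0.007370414212346077, [0.05155133828520775, 0.14950571954250336], 1.774797797203064)
```

Board B's foot is at unit x≈-73 on the deck, inside the lip, and its top is above the panel. Next is board L at (0.479, 0.323), -4.7°: I unpitch and move over it.

Request:
carry_out(
  linear=[
    [0.005,0.06,0],
    [0.007,0.07,0],
    [0.007,0.07,0],
    [0.007,0.07,0],
    [0.007,0.07,0],
    [0.007,0.07,0],
    [0.007,0.07,0],
    [0.007,0.07,0],
  ],
  angular=[
    [0,0.965,0],
    [0,0.965,0],
    [0,0.965,0],
    [0,0.965,0],
    [0,0.965,0],
    [0,0.965,0],
    [0,0.965,0],
    [0,0.965,0],
  ],
  hand=[1,1,1,1,1,1,1,1],
)

```text
clock: 36.45
position: [0.4931, 0.2752, 0.407]
ee_rot: [0.038, -0.009, 0.999, 0.004]
contact_force: [0.8, 1.2, -0.9]
width: 0.0857
gripper_force: 0.0
```

Request:
carry_out(
  linear=[
    [0.007,0.07,0],
    [0,0.022,0],
    [0,0,-0.05],
    [0,0,-0.05],
    [0,0,0],
    [0,0,0],
  ],
  angular=[
    [0,0.965,0],
    [0,0,-0.65],
    [0,0,-0.65],
    [0,0,0],
    [0,0,0],
    [0,0,0],
  ],
  hand=[1,1,1,1,1,1],
)

```text
clock: 36.95
position: [0.4962, 0.3189, 0.356]
ee_rot: [-0.0, 0.044, 0.999, 0.004]
contact_force: [-1.2, 1.1, -0.4]
width: 0.0851
gripper_force: 0.0
```

Run:
```python
from h import *
st(); wboards()
```

```text
t 36.95 p [0.4962 0.3189 0.356 ] gp [0.4962 0.3201 0.201 ] z [ 0.0002  0.0076 -1.    ] y [0.0877 0.9961 0.0076] F [-1.1951  1.0778 -0.3901] w 0.08513868376252506 gf 0.0 q [ 0.4511  0.3271  1.5539  0.0071  1.2571 -1.0341]
wb [ 61.0259 354.8276] 0.9123193025588989 -0.3600253760814667 [0.09925445169210434, 0.6247016191482544] -44.332279205322266
wb [326.534  155.2356] 0.4783804416656494 0.3257686495780945 [0.04904843494296074, 0.15777292847633362] -4.5798492431640625
```

Request:
carry_out(
  linear=[
    [-0.005,0.007,-0.07],
    [0,0,-0.08],
    [0,0,-0.08],
    [0,0,-0.07],
    [0,0,-0.04],
    [0,0,-0.02],
    [0,0,-0.011],
    [0,0,0],
  ],
  angular=[
    [0,0,0],
    [0,0,0],
    [0,0,0],
    [0,0,0],
    [0,0,0],
    [0,0,0],
    [0,0,0],
    [0,0,0],
  ],
  hand=[1,1,1,1,1,1,1,1],
)

```text
clock: 37.67
position: [0.4944, 0.3223, 0.1735]
ee_rot: [0.003, 0.044, 0.999, 0.005]
contact_force: [-0.1, -0.1, 0.8]
width: 0.0854
gripper_force: 0.0
```

Request:
carry_out(
  linear=[
    [0,0,0],
    [0,0,0],
    [0,0,0],
    [0,0,0],
    [0,0,0],
    [0,0,0],
    [0,0,0],
    [0,0,0],
  ],
  angular=[
    [0,0,0],
    [0,0,0],
    [0,0,0],
    [0,0,0],
    [0,0,0],
    [0,0,0],
    [0,0,0],
    [0,0,0],
  ],
  hand=[0,0,0,0,0,0,0,0],
)

```text
clock: 38.33
position: [0.4942, 0.3225, 0.1751]
ee_rot: [0.004, 0.044, 0.999, 0.006]
contact_force: [0.2, -0.0, 6.1]
width: 0.0486
gripper_force: 41.0
```

Request:
carry_out(
  linear=[
    [0,0,0.02],
    [0,0,0.06],
    [0,0,0.07],
    [0,0,0.08],
    [0,0,0.08],
    [0,0,0.08],
    [0,0,0.08],
    [0,0,0.07],
  ],
  angular=[
    [0,0,0],
    [0,0,0],
    [0,0,0],
    [0,0,0],
    [0,0,0],
    [0,0,0],
    [0,0,0],
    [0,0,0],
  ],
  hand=[0,0,0,0,0,0,0,0],
)

```text
clock: 39.0
position: [0.4928, 0.3218, 0.4473]
ee_rot: [0.004, 0.044, 0.999, 0.006]
contact_force: [0.9, 0.2, -0.7]
width: 0.0487
gripper_force: 41.7
```

Request:
carry_out(
  linear=[
    [-0.008,-0.06,0],
    [-0.008,-0.06,0],
    [-0.008,-0.06,0],
    [-0.008,-0.06,0],
    [-0.008,-0.06,0],
    [-0.008,-0.06,0],
    [-0.008,-0.06,0],
    [-0.008,-0.055,0],
  ],
  angular=[
    [0,0,0.32],
    [0,0,0.32],
    [0,0,0.32],
    [0,0,0.32],
    [0,0,0],
    [0,0,0],
    [0,0,0],
    [0,0,0],
  ],
  hand=[0,0,0,0,0,0,0,0],
)

```text
clock: 39.67
position: [0.4605, 0.0831, 0.4441]
ee_rot: [0.003, -0.007, 1.0, 0.005]
contact_force: [1.0, -0.3, -0.8]
width: 0.0485
gripper_force: 41.7
```

Request:
carry_out(
  linear=[
    [0,0,0],
    [0,0,0],
    [0,0,0],
    [0,0,0],
    [0,0,0],
    [0,0,0],
    [0,0,0],
    [0,0,0],
  ],
  angular=[
    [0,-0.9,0],
    [0,-0.9,0],
    [0,-0.9,0],
    [0,-0.9,0],
    [0,-0.9,0],
    [0,-0.9,0],
    [0,-0.9,0],
    [0,-0.9,0],
  ],
  hand=[0,0,0,0,0,0,0,0],
)

```text
clock: 40.33
position: [0.4607, 0.0846, 0.444]
ee_rot: [0.288, -0.008, 0.958, 0.003]
contact_force: [-0.1, 0.0, -0.9]
width: 0.0486
gripper_force: 41.8
```

Request:
carry_out(
  linear=[
    [0.04,0,0],
    [0.04,0,0],
    [0.04,0,0],
    [0,0,0],
    [0,0,0],
  ],
  angular=[
    [0,-0.9,0],
    [0,-0.95,0],
    [0,0,0],
    [0,0,0],
    [0,0,0],
  ],
  hand=[0,0,0,0,0],
)

```text
clock: 40.75
position: [0.5214, 0.0846, 0.4433]
ee_rot: [0.356, -0.008, 0.935, 0.002]
contact_force: [-1.2, -0.4, -1.3]
width: 0.0484
gripper_force: 41.8
```

Run:
```python
from h import *
st(); s=manip.get_state(); im=manip.get_image("wrist"); leancheck(s,im)
```

```text
t 40.75 p [0.5214 0.0846 0.4433] gp [0.6244 0.0862 0.3275] z [ 0.6646  0.0103 -0.7471] y [-0.0173  0.9998 -0.0016] F [-1.2097 -0.429  -1.3161] w 0.048409572727886326 gf 41.75840377807617 q [ 0.0334  0.0185  1.8476 -0.0227  0.5487 -1.5405]
px [ 1.875 25.   ] [17.5 68.2] foot@.122 [ 0.536  -0.2695  0.122 ] top@.235 [ 0.5453 -0.1171  0.235 ]
px [237.9394  11.9091] [324.5    345.0938] foot@.122 [0.596  0.0132 0.122 ] top@.235 [3.1657 0.1344 0.235 ]
```

Request:
carry_out(
  linear=[
    [0.026,0,0],
    [0.025,0,-0.03],
    [0,0,-0.05],
    [0,0,-0.05],
    [0,0,-0.05],
    [0,0,-0.04],
    [0,0,-0.019],
    [0,0,0],
  ],
  angular=[
    [0,0,0],
    [0,0,0],
    [0,0,0],
    [0,0,0],
    [0,0,0],
    [0,0,0],
    [0,0,0],
    [0,0,0],
  ],
  hand=[0,0,0,0,0,0,0,0],
)

```text
clock: 41.47
position: [0.5462, 0.0846, 0.3211]
ee_rot: [0.353, -0.008, 0.935, 0.002]
contact_force: [-0.4, -0.1, -1.6]
width: 0.0486
gripper_force: 41.8
```

Request:
carry_out(
  linear=[
    [0,0,0],
    [0,0,0],
  ],
  angular=[
    [0,0,0],
    [0,0,0],
  ],
  hand=[0,0],
)

```text
clock: 41.63
position: [0.5477, 0.0847, 0.3248]
ee_rot: [0.357, -0.008, 0.934, 0.002]
contact_force: [-0.3, -0.6, -0.9]
width: 0.0483
gripper_force: 41.8
```

```bash
cat >> h.py <<'E'
def boardpts(d,g):
    s=manip.get_state(); r=R.from_quat(np.roll(s["ee_rot"],-1)); n=r.apply([0,0,1]); u=-r.apply([1,0,0]); C=s["position"]+d*n
    F=C-g*u+.005*n; print("foot under",F,"foot top face",F-.01*n,"under at x=.680",F+u*(.680-F[0])/u[0],"top end",F+.16*u)
E
python3 - <<'E'
from h import *
st(); boardpts(.170,.095)
E
```

```text
t 41.6333 p [0.5477 0.0847 0.3248] gp [0.6511 0.0863 0.2093] z [ 0.6671  0.0105 -0.7449] y [-0.0176  0.9998 -0.0016] F [-0.2548 -0.5722 -0.8546] w 0.04826076961541047 gf 41.77470088005066 q [ 0.0315  0.1771  1.9998 -0.045   0.2345 -1.5177]
foot under [0.5937 0.0852 0.131 ] foot top face [0.5871 0.0851 0.1385] under at x=.680 [0.68   0.0868 0.2083] top end [0.7129 0.0874 0.2378]
```

Request:
carry_out(
  linear=[
    [0.002,0,-0.005],
    [0,0,0],
    [0,0,0],
    [0,0,0],
    [0,0,0],
    [0,0,0],
    [-0.013,0,0.015],
    [-0.026,0,0.03],
  ],
  angular=[
    [0,0,0],
    [0,0,0],
    [0,0,0],
    [0,0,0],
    [0,0,0],
    [0,0,0],
    [0,0,0],
    [0,0,0],
  ],
  hand=[0,0,0.75,0.75,0.75,0.75,0.75,0.75],
)

```text
clock: 42.3
position: [0.5284, 0.0845, 0.3422]
ee_rot: [0.354, -0.008, 0.935, 0.002]
contact_force: [-0.1, 0.0, 1.0]
width: 0.0639
gripper_force: 0.0
```

Request:
carry_out(
  linear=[
    [-0.035,0,0.045],
    [-0.035,0,0.045],
    [-0.035,0,0.045],
    [-0.02,0,0],
    [0,0,0],
  ],
  angular=[
    [0,0,0],
    [0,0,0],
    [0,0,0],
    [0,0,0],
    [0,0,0],
  ],
  hand=[0.75,0.75,0.75,0.75,0.75],
)

```text
clock: 42.72
position: [0.4639, 0.0847, 0.4128]
ee_rot: [0.357, -0.009, 0.934, 0.002]
contact_force: [-0.6, 0.2, -0.6]
width: 0.064
gripper_force: 0.0
```

Run:
```python
from h import *
st(); s=manip.get_state(); im=manip.get_image("wrist"); leancheck(s,im)
for b in boards(): print(b)
```

```text
t 42.7167 p [0.4639 0.0847 0.4128] gp [0.5674 0.0864 0.2973] z [ 0.6674  0.0108 -0.7446] y [-0.0178  0.9998 -0.0015] F [-0.6342  0.2435 -0.6425] w 0.06397000262221748 gf 0.0 q [ 0.0393 -0.0479  1.9945 -0.0345  0.4645 -1.525 ]
px [235.4762  82.9286] [226.5    252.5588] foot@.122 [0.5959 0.0082 0.122 ] top@.235 [ 0.7168 -0.0104  0.235 ]
px [322.      75.2881] [322.5357 250.8929] foot@.122 [0.5894 0.085  0.122 ] top@.235 [0.704  0.0877 0.235 ]
px [ 1. 46.] [ 24.1818 100.9091] foot@.122 [ 0.4944 -0.2467  0.122 ] top@.235 [ 0.496  -0.0846  0.235 ]
(array([462.954 , 392.2069]), -0.1002386212348938, -0.5407717227935791, [0.045365314930677414, 0.10408152639865875], -88.31811475753784)
(array([ 23.4974, 335.2591]), 0.03629478067159653, 0.9790067076683044, [0.05330117419362068, 0.27122271060943604], 0.5688619613647461)
(array([435.2909, 194.9909]), 0.5769504904747009, -0.45020821690559387, [0.05001911520957947, 0.15727019309997559], 3.333232879638672)
(array([310.2547, 159.6038]), 0.6915625333786011, 0.007370414212346077, [0.05155133828520775, 0.14950571954250336], 1.774797797203064)
(array([283.7692, 160.125 ]), 0.6869732141494751, 0.1029919981956482, [0.054601967334747314, 0.1551837921142578], 5.734889507293701)
```

Both boards lean with their feet inside the lip. Next is board C at (0.577, -0.450).

Request:
carry_out(
  linear=[
    [0,-0.03,0.04],
    [0,-0.07,0.04],
    [0,-0.075,0],
    [0.015,-0.075,0],
    [0.02,-0.075,0],
    [0.02,-0.075,0],
    [0.02,-0.075,0],
    [0.02,-0.075,0],
  ],
  angular=[
    [0,0.914,0],
    [0,0.914,0],
    [0,0.914,0],
    [0,0.914,0],
    [0,0.914,0],
    [0,0.914,0],
    [0,0.914,0],
    [0,0.914,0],
  ],
  hand=[0.75,0.75,0.75,0.75,0.75,1,1,1],
)

```text
clock: 43.48
position: [0.5143, -0.1931, 0.4494]
ee_rot: [0.069, -0.007, 0.998, 0.005]
contact_force: [1.2, -0.1, -0.6]
width: 0.0854
gripper_force: 0.0
```

Request:
carry_out(
  linear=[
    [0.02,-0.075,0],
    [0.022,-0.075,0],
    [0.022,-0.075,0],
    [0.022,-0.075,0],
    [0.022,-0.075,0],
    [0.022,-0.075,0],
    [0.022,-0.066,0],
    [0,0,0],
  ],
  angular=[
    [0,0.914,0],
    [0,0.914,0],
    [0,0,0.48],
    [0,0,0],
    [0,0,0],
    [0,0,0],
    [0,0,0],
    [0,0,0],
  ],
  hand=[1,1,1,1,1,1,1,1],
)

```text
clock: 44.15
position: [0.5911, -0.456, 0.4449]
ee_rot: [-0.003, -0.024, 1.0, 0.005]
contact_force: [0.1, 0.1, -0.8]
width: 0.0852
gripper_force: 0.0
```

Request:
carry_out(
  linear=[
    [0,0,-0.06],
    [0,0,-0.06],
    [0,0,-0.06],
    [0,0,0],
    [0,0,0],
  ],
  angular=[
    [0,0,0],
    [0,0,0],
    [0,0,0],
    [0,0,0],
    [0,0,0],
  ],
  hand=[1,1,1,1,1],
)

```text
clock: 44.57
position: [0.5896, -0.4483, 0.3574]
ee_rot: [-0.004, -0.026, 1.0, 0.008]
contact_force: [0.2, -0.3, 0.8]
width: 0.0856
gripper_force: 0.0
```

Run:
```python
from h import *
st(); wboards()
```

```text
t 44.5667 p [ 0.5896 -0.4483  0.3574] gp [ 0.5883 -0.446   0.2024] z [-0.0084  0.0151 -0.9999] y [-0.0523  0.9985  0.0155] F [ 0.2462 -0.2844  0.8368] w 0.0855721865111434 gf 0.0 q [-0.7453  0.5574  1.1636  0.0054  1.437  -2.3693]
wb [318.0345 161.0451] 0.5756112337112427 -0.4497535526752472 [0.04937506839632988, 0.1568724513053894] 2.7690224647521973
wb [21.6781 28.2833] 0.3708301782608032 -0.9155271649360657 [0.0966397300362587, 0.17853419482707977] 73.32857513427734
```

Request:
carry_out(
  linear=[
    [-0.007,-0.002,-0.07],
    [0,0,-0.08],
    [0,0,-0.08],
    [0,0,-0.07],
    [0,0,-0.04],
    [0,0,-0.02],
    [0,0,-0.016],
    [0,0,0],
  ],
  angular=[
    [-0.19,-0.1,0],
    [0,0,0],
    [0,0,0],
    [0,0,0],
    [0,0,0],
    [0,0,0],
    [0,0,0],
    [0,0,0],
  ],
  hand=[1,1,1,1,1,1,1,1],
)

```text
clock: 45.28
position: [0.5867, -0.4499, 0.1736]
ee_rot: [0.003, -0.026, 1.0, -0.003]
contact_force: [-1.0, 0.7, 0.5]
width: 0.0858
gripper_force: 0.0
```

Request:
carry_out(
  linear=[
    [0,0,0],
    [0,0,0],
    [0,0,0],
    [0,0,0],
    [0,0,0],
    [0,0,0],
    [0,0,0],
    [0,0,0],
  ],
  angular=[
    [0,0,0],
    [0,0,0],
    [0,0,0],
    [0,0,0],
    [0,0,0],
    [0,0,0],
    [0,0,0],
    [0,0,0],
  ],
  hand=[0,0,0,0,0,0,0,0],
)

```text
clock: 45.95
position: [0.5867, -0.4499, 0.1756]
ee_rot: [0.004, -0.026, 1.0, -0.004]
contact_force: [-1.2, 0.6, 6.5]
width: 0.0485
gripper_force: 41.9
```

Request:
carry_out(
  linear=[
    [0,0,0.02],
    [0,0,0.06],
    [0,0,0.07],
    [0,0,0.08],
    [0,0,0.08],
    [0,0,0.08],
    [0,0,0.08],
    [0,0,0.07],
  ],
  angular=[
    [0,0,0],
    [0,0,0],
    [0,0,0],
    [0,0,0],
    [0,0,0],
    [0,0,0],
    [0,0,0],
    [0,0,0],
  ],
  hand=[0,0,0,0,0,0,0,0],
)

```text
clock: 46.62
position: [0.5855, -0.4489, 0.4471]
ee_rot: [0.003, -0.026, 1.0, -0.003]
contact_force: [0.4, -0.8, 0.6]
width: 0.0487
gripper_force: 41.6
```

Request:
carry_out(
  linear=[
    [-0.024,0.05,0],
    [-0.024,0.07,0],
    [-0.024,0.07,0],
    [-0.024,0.07,0],
    [-0.024,0.07,0],
    [-0.024,0.07,0],
    [-0.024,0.07,0],
    [-0.024,0.07,0],
  ],
  angular=[
    [0,0,-0.2],
    [0,0,-0.27],
    [0,0,0],
    [0,0,0],
    [0,0,0],
    [0,0,0],
    [0,0,0],
    [0,0,0],
  ],
  hand=[0,0,0,0,0,0,0,0],
)

```text
clock: 47.28
position: [0.4887, -0.1776, 0.4437]
ee_rot: [0.002, -0.007, 1.0, -0.003]
contact_force: [0.6, 0.5, -0.4]
width: 0.0487
gripper_force: 41.6
```

Request:
carry_out(
  linear=[
    [-0.02,0.07,0],
    [-0.02,0.07,0],
    [0,0.055,0],
    [0,0,0],
    [0,0,0],
    [0,0,0],
    [0,0,0],
    [0,0,0],
  ],
  angular=[
    [0,0,0],
    [0,0,0],
    [0,-0.9,0],
    [0,-0.9,0],
    [0,-0.9,0],
    [0,-0.9,0],
    [0,-0.9,0],
    [0,-0.9,0],
  ],
  hand=[0,0,0,0,0,0,0,0],
)

```text
clock: 47.95
position: [0.4694, -0.0814, 0.4438]
ee_rot: [0.218, -0.007, 0.976, -0.004]
contact_force: [-0.1, -0.0, -0.5]
width: 0.0483
gripper_force: 41.6
```

Request:
carry_out(
  linear=[
    [0.04,0,0],
    [0.04,0,0],
    [0.04,0,0],
    [0,0,0],
    [0,0,0],
  ],
  angular=[
    [0,-0.9,0],
    [0,-0.9,0],
    [0,0,0],
    [0,0,0],
    [0,0,0],
  ],
  hand=[0,0,0,0,0],
)

```text
clock: 48.37
position: [0.53, -0.0817, 0.4431]
ee_rot: [0.285, -0.007, 0.958, -0.004]
contact_force: [-0.4, -0.4, -0.5]
width: 0.0487
gripper_force: 41.6
```

Run:
```python
from h import *
st(); boardpts(.1706,.091)
for b in boards(): print(b)
```

```text
t 48.3667 p [ 0.53   -0.0817  0.4431] gp [ 0.6148 -0.0824  0.3134] z [ 0.5472 -0.0044 -0.837 ] y [-0.0108  0.9999 -0.0123] F [-0.4357 -0.4147 -0.4528] w 0.04867832866131376 gf 41.63030505180359 q [-0.3487  0.0545  1.7658  0.2613  0.7863 -2.0685]
foot under [ 0.5499 -0.0839  0.2464] foot top face [ 0.5445 -0.0839  0.2547] under at x=.680 [ 0.68   -0.0815  0.3314] top end [ 0.6838 -0.0814  0.3339]
(array([463.1163, 392.3023]), -0.10023858398199081, -0.5407717227935791, [0.04536538943648338, 0.10408152639865875], -88.31811475753784)
(array([ 23.4691, 336.4588]), 0.03175058960914612, 0.9741853475570679, [0.05306556075811386, 0.28120046854019165], 2.5701444149017334)
(array([337.3684, 151.8816]), 0.720470130443573, -0.09089212119579315, [0.05869178846478462, 0.0978885069489479], 1.2750908136367798)
(array([309.8739, 160.5135]), 0.6915625333786011, 0.00737040676176548, [0.051551345735788345, 0.14950573444366455], 1.7748039960861206)
(array([284.1495, 160.7664]), 0.6865924596786499, 0.10295376181602478, [0.054601967334747314, 0.15646801888942719], 5.734889030456543)
```

Request:
carry_out(
  linear=[
    [0.026,0,0],
    [0.026,0,0],
    [0,0,-0.04],
    [0,0,-0.05],
    [0,0,-0.05],
    [0,0,-0.05],
    [0,0,-0.036],
    [0,0,0],
  ],
  angular=[
    [0,-0.6,0],
    [0,-0.57,0],
    [0,0,0],
    [0,0,0],
    [0,0,0],
    [0,0,0],
    [0,0,0],
    [0,0,0],
  ],
  hand=[0,0,0,0,0,0,0,0],
)

```text
clock: 49.08
position: [0.5539, -0.0813, 0.3267]
ee_rot: [0.327, -0.006, 0.945, -0.004]
contact_force: [-0.8, 0.3, -0.4]
width: 0.0486
gripper_force: 42.3
```

Request:
carry_out(
  linear=[
    [0,0,0],
    [0,0,0],
  ],
  angular=[
    [0,0,0],
    [0,0,0],
  ],
  hand=[0,0],
)

```text
clock: 49.25
position: [0.5562, -0.082, 0.3315]
ee_rot: [0.331, -0.006, 0.943, -0.005]
contact_force: [0.3, -0.4, 0.2]
width: 0.0483
gripper_force: 42.3
```

Run:
```python
from h import *
st(); boardpts(.1706,.091)
```

```text
t 49.25 p [ 0.5562 -0.082   0.3315] gp [ 0.6531 -0.0828  0.2105] z [ 0.6255 -0.0054 -0.7802] y [-0.0086  0.9999 -0.0139] F [ 0.2638 -0.4153  0.2289] w 0.04825680436524551 gf 42.26111054420471 q [-0.3402  0.1828  1.9498  0.5327  0.4124 -2.3506]
foot under [ 0.595  -0.0843  0.1376] foot top face [ 0.5888 -0.0843  0.1454] under at x=.680 [ 0.68   -0.0827  0.2057] top end [ 0.7199 -0.0819  0.2376]
```

Request:
carry_out(
  linear=[
    [0.002,0,-0.003],
    [0,0,0],
    [0,0,0],
    [0,0,0],
    [0,0,0],
    [0,0,0],
    [-0.012,0,0.015],
    [-0.024,0,0.03],
  ],
  angular=[
    [0,0,0],
    [0,0,0],
    [0,0,0],
    [0,0,0],
    [0,0,0],
    [0,0,0],
    [0,0,0],
    [0,0,0],
  ],
  hand=[0,0,0.75,0.75,0.75,0.75,0.75,0.75],
)

```text
clock: 49.92
position: [0.5389, -0.0818, 0.3498]
ee_rot: [0.329, -0.006, 0.944, -0.004]
contact_force: [-0.6, 0.7, 0.6]
width: 0.0641
gripper_force: 0.0
```

Request:
carry_out(
  linear=[
    [-0.035,0,0.045],
    [-0.035,0,0.045],
    [-0.035,0,0.045],
    [-0.06,0,0.02],
    [-0.06,0,0],
    [0,0,0],
  ],
  angular=[
    [0,0,0],
    [0,0,0],
    [0,0,0],
    [0,0,0],
    [0,0,0],
    [0,0,0],
  ],
  hand=[0.75,0.75,0.75,0.75,0.75,0.75],
)

```text
clock: 50.42
position: [0.4221, -0.0805, 0.4293]
ee_rot: [0.33, -0.007, 0.944, -0.005]
contact_force: [-0.8, 0.2, -1.6]
width: 0.0643
gripper_force: 0.0
```

Run:
```python
from h import *
s=manip.get_state(); w=manip.get_image("wrist"); st(); leancheck(s,w)
a=manip.get_image("scene");b=manip.get_image("top")
f=lambda i,sz:cv2.resize(i,sz,interpolation=cv2.INTER_CUBIC)
cv2.imwrite("pics/c10.png",np.vstack([np.hstack([f(a[140:290,240:460],(400,273)),f(b[110:240,220:420],(400,273))]),f(w[:230,100:540],(800,327))[:,:]])[:,:,::-1])
```

```text
t 50.4667 p [ 0.4239 -0.0812  0.4294] gp [ 0.5207 -0.0822  0.3084] z [ 0.6249 -0.0064 -0.7807] y [-0.0074  0.9999 -0.0141] F [ 0.3865  0.5248 -0.6464] w 0.06428992437369949 gf 0.0 q [-0.4793 -0.1224  1.9959  0.4539  0.7001 -2.3273]
px [474.0811 126.8378] [466.0256 264.2821] foot@.122 [0.5897 0.0805 0.122 ] top@.235 [0.7032 0.0892 0.235 ]
px [403.0638 125.6383] [381.5833 270.5   ] foot@.122 [ 0.596  -0.0006  0.122 ] top@.235 [ 0.715  -0.0137  0.235 ]
px [323.     123.8367] [323.     270.8776] foot@.122 [ 0.5977 -0.0841  0.122 ] top@.235 [ 0.7169 -0.0815  0.235 ]
```

View pics/c10.png

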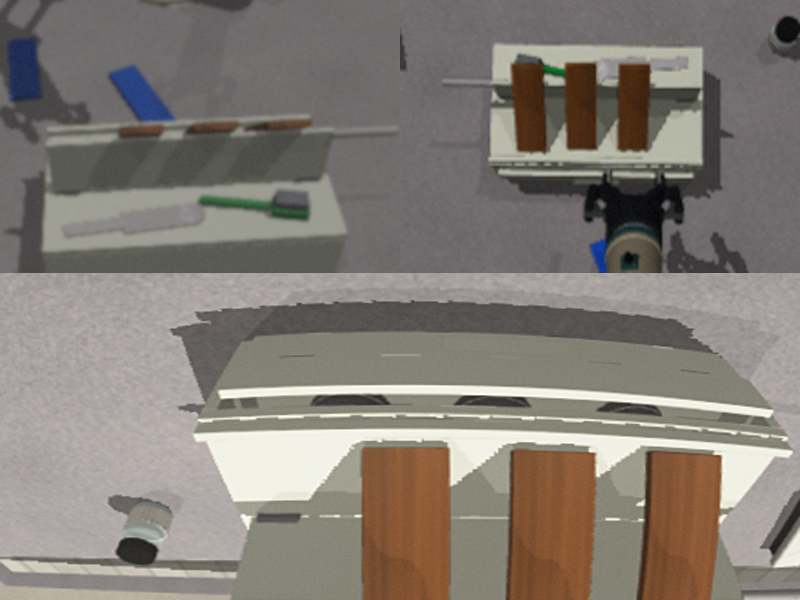

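The three boards lean side by side and the shoehorn and dauber have not moved. I check that the tray front is flush, using numbers.

Run:
```python
from h import *
s=manip.get_state(); im=manip.get_image("wrist"); g=cv2.cvtColor(im,cv2.COLOR_RGB2GRAY)
for u in (250,310,345,400):
    col=g[50:130,u].astype(int); d=np.diff(col); e=[(50+i,int(d[i])) for i in np.where(abs(d)>18)[0]]
    print(u,[(v,k,round(wcast((u,v),.101,s)[0],4),round(wcast((u,v),.115,s)[0],4),round(wcast((u,v),.127,s)[0],4)) for v,k in e])
b=cv2.cvtColor(manip.get_image("top"),cv2.COLOR_RGB2GRAY)
for u in (275,290,362):
    d=np.diff(b[180:205,u].astype(int)); print(u,[(180+i,int(d[i]),round(cast("top",(u,180+i),.101)[0],4),round(cast("top",(u,180+i),.127)[0],4)) for i in np.where(abs(d)>18)[0]])
```

```text
250 [(np.int64(75), 72, np.float64(0.555), np.float64(0.5455), np.float64(0.5374)), (np.int64(76), 37, np.float64(0.5562), np.float64(0.5466), np.float64(0.5385)), (np.int64(81), -58, np.float64(0.5624), np.float64(0.5525), np.float64(0.5441)), (np.int64(82), -49, np.float64(0.5636), np.float64(0.5537), np.float64(0.5452)), (np.int64(95), 85, np.float64(0.5806), np.float64(0.5697), np.float64(0.5604)), (np.int64(97), -74, np.float64(0.5833), np.float64(0.5723), np.float64(0.5628)), (np.int64(98), -27, np.float64(0.5847), np.float64(0.5736), np.float64(0.5641)), (np.int64(105), 35, np.float64(0.5944), np.float64(0.5828), np.float64(0.5728)), (np.int64(106), 82, np.float64(0.5958), np.float64(0.5841), np.float64(0.5741))]
310 [(np.int64(73), 58, np.float64(0.5541), np.float64(0.5447), np.float64(0.5367)), (np.int64(74), 53, np.float64(0.5553), np.float64(0.5459), np.float64(0.5377)), (np.int64(79), -33, np.float64(0.5614), np.float64(0.5516), np.float64(0.5432)), (np.int64(80), -120, np.float64(0.5626), np.float64(0.5528), np.float64(0.5443)), (np.int64(81), -49, np.float64(0.5639), np
[... 3817 characters left out ...]
, np.float64(0.5537)), (np.int64(193), -88, np.float64(0.5541), np.float64(0.5503)), (np.int64(201), 22, np.float64(0.5266), np.float64(0.5234)), (np.int64(202), 27, np.float64(0.5232), np.float64(0.52))]
362 [(np.int64(186), -23, np.float64(0.5854), np.float64(0.5812)), (np.int64(187), -57, np.float64(0.582), np.float64(0.5778)), (np.int64(188), -21, np.float64(0.5785), np.float64(0.5744)), (np.int64(191), 49, np.float64(0.5682), np.float64(0.5642)), (np.int64(192), 56, np.float64(0.5647), np.float64(0.5608)), (np.int64(193), -33, np.float64(0.5613), np.float64(0.5575)), (np.int64(194), -94, np.float64(0.5579), np.float64(0.5541)), (np.int64(203), 26, np.float64(0.527), np.float64(0.5238))]
```

The tray front's outer face is at x≈0.5545 and its inner face is about 9 mm short of the unit front. The earlier stop was likely the finger linkage meeting the lip. I push again with the tool pitched and the fingers shut, turned so that the linkage stays clear.

Request:
carry_out(
  linear=[
    [0.01,0.028,0],
    [0.02,0.028,0],
    [0.02,0.028,0],
    [0.03,0.028,0],
    [0,0,-0.06],
    [0,0,-0.08],
    [0,0,-0.08],
    [0,0,-0.08],
  ],
  angular=[
    [0,1,0],
    [0,1,0],
    [0,1,0],
    [0,1,0],
    [0,0,0],
    [0,0,0],
    [0,0,0],
    [0,0,0],
  ],
  hand=[0,0,0,0,0,0,0,0],
)

```text
clock: 51.33
position: [0.4676, -0.0254, 0.277]
ee_rot: [0.177, -0.008, 0.984, -0.004]
contact_force: [0.4, -0.5, -0.4]
width: -0.0003
gripper_force: 0.0
```

Request:
carry_out(
  linear=[
    [0,0,-0.04],
    [0,0,-0.02],
    [0,0,0],
    [0,0,0],
  ],
  angular=[
    [0,0,0],
    [0,0,0],
    [0,0,0],
    [0,0,0],
  ],
  hand=[0,0,0,0],
)

```text
clock: 51.67
position: [0.4674, -0.0258, 0.2477]
ee_rot: [0.175, -0.007, 0.984, -0.004]
contact_force: [0.5, -0.4, 0.3]
width: -0.0002
gripper_force: 0.0
```

Run:
```python
from h import *
st(); s=manip.get_state(); print(s["position"]+R.from_quat(np.roll(s["ee_rot"],-1)).apply([0,0,.173]))
```

```text
t 51.6667 p [ 0.4674 -0.0258  0.2477] gp [ 0.5209 -0.0265  0.1022] z [ 0.345  -0.0045 -0.9386] y [-0.0127  0.9999 -0.0094] F [ 0.5407 -0.4045  0.274 ] w -0.00016041652796008367 gf 0.0 q [-0.2354  0.1985  2.1068  0.1602  0.4974 -1.9483]
[ 0.5271 -0.0266  0.0853]
```

Request:
carry_out(
  linear=[
    [0.016,0,0],
    [0.012,0,0],
    [0.008,0,0],
    [0.006,0,0],
    [0.006,0,0],
    [0,0,0],
  ],
  angular=[
    [0,0,0],
    [0,0,0],
    [0,0,0],
    [0,0,0],
    [0,0,0],
    [0,0,0],
  ],
  hand=[0,0,0,0,0,0],
)

```text
clock: 52.17
position: [0.4913, -0.0259, 0.2491]
ee_rot: [0.177, -0.007, 0.984, -0.004]
contact_force: [-0.0, 0.3, 0.1]
width: 0.0
gripper_force: 0.0
```

Request:
carry_out(
  linear=[
    [0.006,0,0],
    [0.006,0,0],
    [0,0,0],
  ],
  angular=[
    [0,0,0],
    [0,0,0],
    [0,0,0],
  ],
  hand=[0,0,0],
)

```text
clock: 52.42
position: [0.4939, -0.0255, 0.2477]
ee_rot: [0.172, -0.008, 0.985, -0.003]
contact_force: [-9.8, -0.9, 7.0]
width: 0.0002
gripper_force: 5.2
```

Request:
carry_out(
  linear=[
    [0.008,0,0],
    [0.006,0,0],
    [0,0,0],
    [0,0,0],
  ],
  angular=[
    [0,0,0],
    [0,0,0],
    [0,0,0],
    [0,0,0],
  ],
  hand=[0,0,0,0],
)

```text
clock: 52.75
position: [0.4962, -0.0248, 0.246]
ee_rot: [0.166, -0.008, 0.986, -0.002]
contact_force: [-24.7, -3.4, 16.7]
width: -0.0002
gripper_force: 12.4
```

Run:
```python
from h import *
st(); s=manip.get_state(); print(s["position"]+R.from_quat(np.roll(s["ee_rot"],-1)).apply([0,0,.173]))
b=cv2.cvtColor(manip.get_image("top"),cv2.COLOR_RGB2GRAY)
for u in (275,290,362):
    d=np.diff(b[180:205,u].astype(int)); print(u,[(180+int(i),int(d[i]),round(float(cast("top",(u,180+i),.101)[0]),4)) for i in np.where(abs(d)>18)[0]])
```

```text
t 52.75 p [ 0.4962 -0.0248  0.246 ] gp [ 0.5469 -0.0251  0.0996] z [ 0.3272 -0.0016 -0.9449] y [-0.0156  0.9999 -0.0071] F [-24.7276  -3.3976  16.6707] w -0.00017395668999311664 gf 12.38747924566269 q [-0.217   0.2411  2.0446  0.136   0.5335 -1.9105]
[ 0.5528 -0.0251  0.0826]
275 [(184, 19, 0.5836), (185, -34, 0.5801), (186, -45, 0.5767), (187, 19, 0.5732), (189, 43, 0.5663), (190, -40, 0.5629), (191, -48, 0.5594), (193, -19, 0.5525), (196, 26, 0.5422)]
290 [(181, 72, 0.5955), (182, 56, 0.592), (185, -34, 0.5816), (186, -73, 0.5782), (189, 61, 0.5678), (191, -83, 0.5609), (200, 22, 0.53)]
362 [(186, -22, 0.5854), (187, -59, 0.582), (190, 53, 0.5716), (192, -87, 0.5647), (200, 23, 0.5373), (201, 26, 0.5338)]
```

The tray moved a further 7 mm and now stops firmly: about 25 N with no motion, its wall against the unit front and a total travel of 0.107 m. I retreat and do a final check.

Request:
carry_out(
  linear=[
    [-0.03,0,0],
    [-0.06,0,0],
    [-0.06,0,0.02],
    [-0.02,0,0.07],
    [0,0,0.08],
    [0,0,0.08],
    [0,0,0.08],
    [0,0,0.02],
  ],
  angular=[
    [0,0,0],
    [0,0,0],
    [0,-1,0],
    [0,-1,0],
    [0,-1,0],
    [0,-1,0],
    [0,0,0],
    [0,0,0],
  ],
  hand=[0,0,0,0,0,0,0,0],
)

```text
clock: 53.47
position: [0.4195, -0.0265, 0.4312]
ee_rot: [0.338, -0.006, 0.941, -0.007]
contact_force: [1.1, -0.9, 1.8]
width: -0.0
gripper_force: 0.0
```

Request:
carry_out(
  linear=[
    [0,0,0],
    [0,0,0],
    [0,0,0],
    [0,0,0],
  ],
  angular=[
    [0,0,0],
    [0,0,0],
    [0,0,0],
    [0,0,0],
  ],
  hand=[0,0,0,0],
)

```text
clock: 53.8
position: [0.418, -0.0257, 0.4213]
ee_rot: [0.328, -0.006, 0.944, -0.004]
contact_force: [-0.2, -0.2, -0.7]
width: -0.0001
gripper_force: 0.0
```

Run:
```python
from h import *
s=manip.get_state(); st(); w=manip.get_image("wrist"); leancheck(s,w)
g=cv2.cvtColor(w,cv2.COLOR_RGB2GRAY)
for u in (250,345,500):
    d=np.diff(g[40:170,u].astype(int)); print(u,[(40+int(i),int(d[i]),round(float(wcast((u,40+i),.101,s)[0]),4)) for i in np.where(abs(d)>25)[0]])
b0=cv2.imread("pics/top7.png"); b=manip.get_image("top")[:,:,::-1]
# panel rod: bright line left of the unit; compare before/after boards
for n,i in(("before",b0),("after",b)):
    q=i[140:160,245:262].astype(int).sum(2).mean(1); print(n,np.argmax(q)+140,q.round().astype(int).tolist())
def green(i):
    h=cv2.cvtColor(np.ascontiguousarray(i),cv2.COLOR_BGR2HSV); ys,xs=np.where((abs(h[...,0].astype(int)-60)<15)&(h[...,1]>140)); return xs.min(),xs.max(),ys.min(),ys.max(),len(xs)
a0=cv2.imread("pics/scene0.png"); a=manip.get_image("scene")[:,:,::-1]
print(green(a0[230:270,330:420]),green(a[230:270,330:420]))
d=cv2.absdiff(cv2.GaussianBlur(a0,(5,5),0),cv2.GaussianBlur(np.ascontiguousarray(a),(5,5),0))[255:268,275:350].max(2); print("shoehorn region diff",d.mean(),d.max())
```

```text
t 53.8 p [ 0.418  -0.0257  0.4213] gp [ 0.5142 -0.0262  0.2998] z [ 0.6205 -0.0038 -0.7842] y [-0.0088  0.9999 -0.0118] F [-0.2298 -0.1798 -0.7227] w -0.00011699388686379503 gf 0.0 q [-0.3161 -0.1414  2.0302  0.326   0.6326 -2.1021]
px [351.54 133.12] [363.5 279.7] foot@.122 [0.5965 0.0006 0.122 ] top@.235 [0.7167 0.0208 0.235 ]
px [269.9388 132.7143] [272.4773 278.4773] foot@.122 [ 0.5971 -0.0831  0.122 ] top@.235 [ 0.7183 -0.085   0.235 ]
px [430.0222 132.1333] [422.5238 274.9762] foot@.122 [0.5899 0.0828 0.122 ] top@.235 [0.7044 0.0888 0.235 ]
250 [(49, 28, 0.5097), (93, 59, 0.5607), (94, 45, 0.562), (98, -59, 0.5672), (99, -89, 0.5685), (100, -39, 0.5698), (102, 39, 0.5725), (108, 86, 0.5806), (110, -48, 0.5834), (111, -57, 0.5848), (119, 81, 0.5963), (127, -48, 0.6084), (128, -56, 0.6099)]
345 [(47, 29, 0.5089), (92, 102, 0.56), (96, -38, 0.565), (97, -78, 0.5663), (106, 36, 0.5781), (107, 53, 0.5794), (109, -93, 0.5822), (110, -29, 0.5835), (118, 77, 0.5948), (126, -72, 0.6065), (127, -45, 0.608), (131, -43, 0.6142)]
500 []
before 148 [324, 327, 329, 328, 328, 326, 316, 337, 405, 380, 282, 280, 325, 327, 328, 329, 326, 326, 327, 329]
after 148 [326, 328, 329, 328, 330, 328, 316, 340, 404, 372, 283, 286, 325, 326, 327, 328, 327, 326, 328, 330]Traceback (most recent call last):
  File "<stdin>", line 13, in <module>
  File "<stdin>", line 11, in green
    return umr_minimum(a, axis, None, out, keepdims, initial, where)
ValueError: zero-size array to reduction operation minimum which has no identity
```

```bash
python3 -c "
from rig import manip
print(manip.sign_off())"
```

```text
the job is handed in; nothing more can be done
None
```

I handed the job in: three tins flat in the tray, the tray pushed back to a firm stop, the panel upright, and the three cedar boards leaning on it side by side behind the lip. The dauber and shoehorn looked unmoved in the last picture I viewed, but my closing numeric check on them errored and I didn't rerun it; I also got no verdict back.

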